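# Load two vials and draw the sampler's telescoping arm out to the mark

### The arm

A 7-joint arm with a two-finger parallel gripper is mounted at the origin on the work surface. World frame = base frame: x ahead of the robot, y to its left, z up, the work surface at z = 0. Lengths are in m, angles in rad, forces in N, time in s.
With the tool pointing down it reaches from about 0.4 to 0.925 m from the base axis. Payload 4.1 kg.
Tool frame: the origin (TCP) lies between the finger pads; the fingertips stand 22 mm ahead of it and the grasp point (between the pads) lies 3 mm ahead of it; z points along the fingers, y is the line along which they close (so a half turn about z gives the same grasp; the last joint's range is limited). The gripper opens to 85 mm and grips with 20 to 120 N. Pads are 22 mm wide; open, the fingers measure 114 mm over their backs; the gripper's body (76 mm by 85 mm) begins 54 mm behind the grasp point. The pads swing forward as they close: fully open they stand 13 mm farther back than shut.
Start: joints at [1.002, 0.398, 0.045, 1.537, -0.019, 1.207, -0.051], TCP at [0.294, -0.58, 0.253] pointing down, gripper open.
Joint ranges: [-2.82, 2.82], [-0.49, 2.23], [-1.37, 1.46], [0, 2.46], [-1.36, 4.5], [0.23, 2], [-2.94, 2.94]. Speed limits (rad/s): [2.57, 2.57, 3.14, 3.14, 3.14, 3.14, 3.14].

### API

Orientations are given as a 3x3 rotation matrix whose columns are the frame's x, y, z axes.
In Python, from plant import env, capture, camera_model, search_frame, mark_of gives the robot as it stands.
- The arm moves only by the tool step_arm, never from a script. Its argument "moves" is a list of rows, each an object of numbers: "dx", "dy", "dz": the shift along the tool's x, y, z as a fraction of full scale; "wx", "wy", "wz": the turn, a rotation vector about the tool's x, y, z as a fraction of full scale; "claw": the opening, from 0 (shut) to 1 (fully open). In form: [{"dx": .., "dy": .., "dz": .., "wx": .., "wy": .., "wz": .., "claw": ..}, ...]. A call has 1 to 8 rows; each row is the pose to reach, as a shift and turn from the pose commanded when the call began, along the tool's axes at that moment; what a row does not reach only later rows make up. Full scale, the value 1, is 8 cm for a shift and 0.5 rad for a turn. A row lasts 1/10 s, in which the tool goes at most 50 mm and 8.59 degrees, less where a joint would pass 70% of its speed; a pose out of reach is approached as far as the arm can. A call with a number of a shift or a turn outside -1 to 1 is refused whole. A call with a gripper value outside its range is refused whole. The fingers move at their own pace and stop on an object; "squeeze" is the grip in N (left out, the last holds). Time passes only in rows, so rows that repeat a pose let the fingers close. It gives the time, the measured TCP pose, the force, the opening and the grip force at its end, in the units of the state.
- env.read_state(): the state, without advancing time (a new reading comes with each control period).
- capture(name): name is "scene" or "side" or "wrist"; returns (picture, depth): 384x512x3 uint8, red, green, blue; 384x512 float32, m along the optical axis (not along the pixel's ray), 0 where there is no reading.
- camera_model(name): a dict with "fx", "fy", "cx", "cy" (pixels), "world_to_cam" (4x4, takes a point from world to camera coordinates); the wrist camera has in their place "T_tool_cam" (4x4, takes a point from camera to tool coordinates, whose origin is the TCP and whose axes are the flange's). Camera axes: x right, y down, z forward; pixel columns grow to the right and rows downward; lengths in m; the calibration is good to about 2 mm. A picture is of the moment at which its call begins: read the wrist's pose just before it. camera_model takes no time and is no camera call.
- env.hand_in(): hands the job in; it is judged then, once.
Trained networks look in the newest picture that a camera, given by its name, has taken for a name from the list of things; names that differ only in an ending like _2 or _b are one class to them, and where a whole thing is asked for, a point or a joint stands for the part that bears it (a point fixed in the world has none). Each returns a list of dicts, best first, with "score" (0 to 1); they miss things now and then, are a little off and sometimes report something else, mostly with a low value. They report only what shows in the picture. A call takes as long as a camera call. They do not tell look-alikes from the thing itself.
- search_frame(thing, camera): "centre" ([column, row] in pixels, amid what is visible of it).
- mark_of(thing, camera): "centre" ([column, row] in pixels: a listed point, or the origin of a listed thing).
The state is a dict: "t": time; "joint_pos": joint angles; "joint_velocities": joint speeds; "tau": joint torques, N m; "tool_pos": TCP position; "tcp_rot": TCP orientation; "force": force on the tool from outside, world axes, zero at the start; "moment": the same for the moment, N m; "gripper_width": finger opening in m; "grasp_force": force on a finger pad.
Only numpy, scipy, OpenCV 4.12 (cv2) and the standard library are available. Lean on these libraries where they do the work, as an engineer would, in place of code of your own. Each camera call takes 0.05 s, during which the arm holds its last target. There are 200 camera calls.

### The job

Stand the two slim sample vials upright in the two empty pockets of the sampler's telescoping arm, one in each, then squeeze the lock button into the arm's upright handle and draw the arm out until its pointer is level with the rib of the rider set on the scale. The arm is sprung and pulls back, so finish while still holding it steady at that mark with the button squeezed in; leave the rider and everything else where they are.

Things in the scene. Friction and masses are not known exactly. Their poses are not given: they have to be found in the camera images.
- vial_a: slim amber glass vial with a white cap, 23 mm diameter, 75 mm tall; the cap is the top 26 mm, 21 mm in diameter; stands upright on the bench (30 g). Origin at the centre of its underside, z up through the cap. Both slim vials are alike and either may go in either pocket
- vial_b: the second slim vial, the same as vial_a
- unit: sampler feed unit, fixed to the bench; origin on the bench under the arm's axis. Its level +y axis is the way the telescoping arm draws out; +x is the side of scale and lock button; z up. White housing 200 x 220 mm, 130 mm high, covers y -250 to -30 mm; a grey foot 8 mm thick lies under the arm. Only handle, vials and housing rise above 60 mm
- rail_start (a point): middle of the pointer's home place, on the arm's axis, 48 mm above the bench, fixed to the unit (axes as the unit's). The fixed aluminium scale has its first long tick here; black ticks every 10 mm, long ones every 50 mm; it covers x 26 to 48 mm, y -10 to 195 mm in the unit's frame, its top 48 mm above the bench
- telescope: the telescoping arm, moving along the unit's y: a steel bar with a white upright handle and, at its end, an aluminium vial carrier 50 mm (x) by 95 mm (y), top 52 mm above the bench, with two round pockets 26 mm in diameter and 30 mm deep. Origin and axes coincide with the unit's when the arm is home
- pocket_near (a point): centre of the floor of the pocket nearer to the handle (22 mm above the bench, 30 mm below the pocket's mouth); moves with the arm; 75 mm beyond the handle. Axes as the unit's. The mouth has a 3 mm chamfer
- pocket_far (a point): centre of the floor of the pocket farther from the handle, 45 mm beyond pocket_near; otherwise the same
- handle_grip (a point): where to pinch the handle: 100 mm above the bench, mid-height of the lock button, centre of the white block 27 mm (unit's x) by 24 mm (y), top 121 mm above the bench; moves with the arm, axes as the unit's. Pinch from above, fingers closing along the unit's x: one on the button, one on the plain -x face. 33 mm across with the button out, 27 mm with it in
- pointer (a point): free end of the thin dark pointer that sticks out from the foot of the handle across the scale, to the unit's +x; moves with the arm
- mark (a point): thin raised bright rib on the rider, a dark steel block (16 x 12 mm, top 51 mm above the bench) on the outer edge of the scale; this is the place to which the pointer is to be brought, that is, the same y in the unit's frame. The rider sits 60 to 120 mm from the pointer's home place and slides along the scale if knocked
- extension (a joint): how far the arm is drawn out, m: 0 home, up to 0.14. A return spring pulls it home with 4.2 N at home and 5.7 N at 0.12. At home a latch stops it within about 2 mm unless the lock button is in; let go, it springs back to about 0.013, where the latch stops it
- lock (a joint): lock button, m: 0 out, 0.006 fully in (flush with the handle). It is a black rectangle 16 mm wide and 26 mm high in the handle's +x face, protruding 6 mm, pressed along the unit's -x with 2 N at first and 6.3 N when fully in; the latch is free beyond 0.004 to 0.005
- jar_a: wide amber jar with a white cap, 42 mm diameter, 65 mm tall, standing among the vials; bystander. Origin at the centre of its underside
- jar_b: a second wide jar, the same; bystander
- beaker: clear glass beaker 70 mm diameter, 90 mm tall; bystander. Origin at the centre of its underside
- screwdriver: grey screwdriver 160 mm long lying on the bench; bystander
- fitting: steel ring 32 mm diameter, 14 mm tall lying on the bench; bystander. Origin at the centre of its underside
Mind the look-alikes: they are no part of the job. Leave any turquoise look-alike of the vial_a alone. Leave any blue look-alike of the vial_b alone.

How it is judged:
By the outcome, as a careful person would: the job done as asked, in the order asked, and still so for the second after the job is handed in, while the arm keeps its last pose, push and grip.
It also fails if it takes over 70 s, if anything falls off the work surface, if the arm or the gripper's body presses on something with over 40 N, if the wrist force passes 120 N, or if a joint passes its speed limit or range.

## Working session

There is one attempt and no reset: what is moved stays moved. The work goes in short steps, Python scripts to look and compute and a tool call to move; the robot and the scene stay as the last step left them, time stands still between calls to the robot, and variables do not carry over. Pictures are saved under pics/ and viewed, at most 10 in all, crops included, and the job is handed in when it is done.

Besides the shell and the picture viewer there is one more tool, called after "Call:" as name(argument=value, ...) on one line, values as JSON. step_arm: Moves the arm, as the interface text tells. Its arguments: {"type":"object","properties":{"moves":{"type":"array","items":{"type":"object","properties":{"dx":{"type":"number","minimum":-1,"maximum":1},"dy":{"type":"number","minimum":-1,"maximum":1},"dz":{"type":"number","minimum":-1,"maximum":1},"wx":{"type":"number","minimum":-1,"maximum":1},"wy":{"type":"number","minimum":-1,"maximum":1},"wz":{"type":"number","minimum":-1,"maximum":1},"claw":{"type":"number"}}}},"squeeze":{"type":"number"}},"required":["moves"]}

```bash
ls; mkdir -p pics; cat > h.py <<'E'
import numpy as np, cv2
from plant import env, capture, camera_model, search_frame, mark_of
def cam(name):
    m=camera_model(name)
    if "world_to_cam" in m: T=np.linalg.inv(np.array(m["world_to_cam"]))
    else:
        s=env.read_state(); W=np.eye(4); W[:3,:3]=s["tcp_rot"]; W[:3,3]=s["tool_pos"]; T=W@np.array(m["T_tool_cam"])
    return m,T
def ray(m,T,uv):
    d=T[:3,:3]@np.array([(uv[0]-m["cx"])/m["fx"],(uv[1]-m["cy"])/m["fy"],1]); return T[:3,3],d
def atz(m,T,uv,z):
    o,d=ray(m,T,uv); return o+d*(z-o[2])/d[2]
def atd(m,T,uv,dep):
    o,d=ray(m,T,uv); return o+d*dep[int(round(uv[1])),int(round(uv[0]))]
def proj(m,T,p):
    q=np.linalg.inv(T)@np.append(p,1); return np.array([m["fx"]*q[0]/q[2]+m["cx"],m["fy"]*q[1]/q[2]+m["cy"]])
E
cat > a.py <<'E'
from h import *
np.set_printoptions(precision=4,suppress=True)
s=env.read_state(); print(s["t"],s["tool_pos"],np.array(s["tcp_rot"]).round(3).tolist(),s["force"],s["gripper_width"])
Z=dict(vial_a=0,jar_a=0,beaker=0,rail_start=.048,pocket_near=.022,pocket_far=.022,handle_grip=.1,pointer=.048,mark=.051,unit=0,fitting=0)
for c in("scene","side"):
    m,T=cam(c); im,d=capture(c); cv2.imwrite(f"pics/{c}0.png",im[:,:,::-1]); np.savez(f"{c}0.npz",im=im,d=d)
    print(c,T[:3,3],T[:3,2])
    for n,z in Z.items():
        for r in mark_of(n,c)[:6]:
            if r["score"]>.2: print(n,round(r["score"],2),np.round(r["centre"],1),atz(m,T,r["centre"],z))
E
python3 a.py
```

```text
pics
0.0 [ 0.294  -0.579   0.2523] [[0.892, 0.453, -0.001], [0.453, -0.892, 0.002], [-0.0, -0.002, -1.0]] [ 0.4069 -0.7156 -1.1648] 0.08509640145114314
scene [ 0.9871 -0.2805  0.9268] [-0.4133  0.3665 -0.8336]
vial_a 0.79 [255.4 142.5] [0.4265 0.2091 0.    ]
vial_a 0.75 [242.5 168.5] [0.4634 0.1354 0.    ]
vial_a 0.74 [343.5 158.6] [0.6025 0.329  0.    ]
vial_a 0.67 [357.7 141.5] [0.5909 0.3922 0.    ]
vial_a 0.62 [323.5 137.5] [0.5267 0.3408 0.    ]
vial_a 0.46 [171.7 311.4] [ 0.6272 -0.1908  0.    ]
jar_a 0.98 [295.3 119.4] [0.4392 0.3313 0.    ]
jar_a 0.87 [297.1 183.5] [0.5789 0.1991 0.    ]
jar_a 0.74 [143.5 314.4] [ 0.5951 -0.2348  0.    ]
jar_a 0.32 [344.5 157.2] [0.6013 0.3338 0.    ]
beaker 0.67 [212.3 260.7] [ 0.5972 -0.0645  0.    ]
beaker 0.62 [346.8 227. ] [0.7309 0.1983 0.    ]
rail_start 0.79 [159.6 293.1] [ 0.602  -0.1911  0.048 ]
pocket_far 0.83 [211.3 259.4] [ 0.6028 -0.0693  0.022 ]
handle_grip 0.75 [153.8 282.5] [ 0.6015 -0.1923  0.1   ]
pointer 0.71 [171.4 311.2] [ 0.6452 -0.1957  0.048 ]
mark 0.53 [199.2 290.9] [ 0.65   -0.1338  0.051 ]
unit 0.73 [142.6 318.8] [
[... 623 characters left out ...]
  ]
rail_start 0.81 [261.9 165.7] [ 0.6002 -0.1801  0.048 ]
rail_start 0.42 [331.6 192. ] [ 0.3549 -0.103   0.048 ]
rail_start 0.34 [210.7 247.6] [0.5377 0.2619 0.048 ]
pocket_near 0.96 [250.1 178. ] [ 0.6199 -0.1327  0.022 ]
pocket_far 0.71 [242.8 188. ] [ 0.6127 -0.064   0.022 ]
pocket_far 0.47 [268.8 175.3] [ 0.5736 -0.1743  0.022 ]
handle_grip 0.8 [265.5 148.4] [ 0.5975 -0.201   0.1   ]
handle_grip 0.75 [209.5 246.8] [0.5051 0.3198 0.1   ]
pointer 0.65 [251.  161.7] [ 0.6443 -0.1933  0.048 ]
mark 0.56 [241.3 165.3] [ 0.6585 -0.15    0.051 ]
unit 0.67 [266.4 174.4] [ 0.5993 -0.2177  0.    ]
unit 0.36 [235.9 297.8] [0.4393 0.3349 0.    ]
fitting 0.48 [334.9 193.7] [ 0.3607 -0.1832  0.    ]
```

```bash
python3 -c "
import cv2,numpy as np
a=cv2.imread('pics/scene0.png')
cv2.imwrite('pics/scene0b.png',cv2.resize(a[90:340,60:400],(800,588),interpolation=cv2.INTER_CUBIC))
b=cv2.imread('pics/side0.png');cv2.imwrite('pics/side0b.png',cv2.resize(b[110:340,120:370],None,fx=2.6,fy=2.6,interpolation=cv2.INTER_CUBIC))"
```

```text
(no output)
```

View pics/scene0b.png

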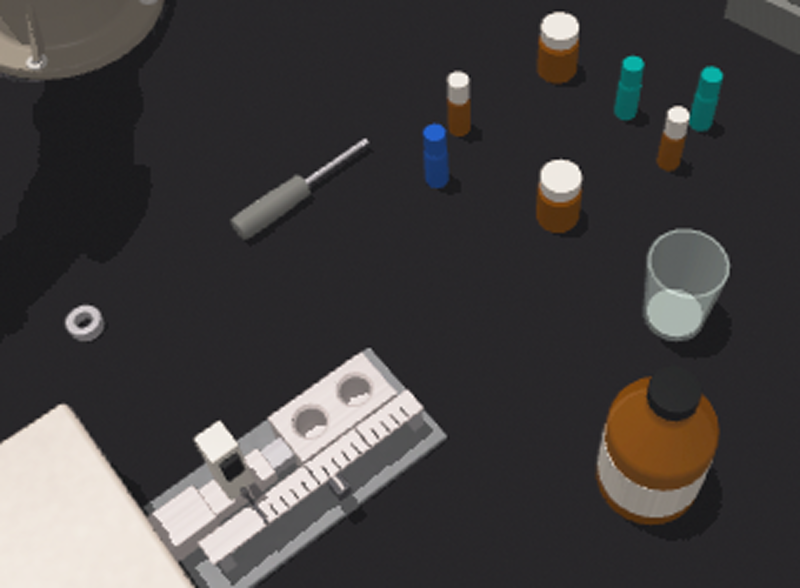

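View pics/side0b.png

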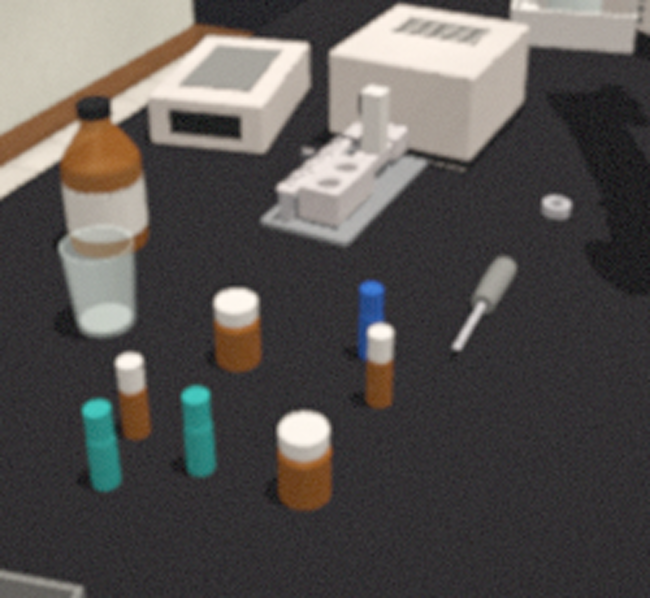

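Slim amber white-capped candidates in the scene image: (255,142) and (344,158), which fit. The turquoise ones at (324,138) and (358,141) and the blue one at (242,168) are look-alikes. The wide jars are at (295,119) and (297,183). The enlarged crops from both cameras agree on this. Next I work out the unit's yaw.

```bash
cat > b.py <<'E'
from h import *
np.set_printoptions(precision=4,suppress=True)
m,T=cam("scene"); f=np.load("scene0.npz"); d=f["d"]
s=800/340
P=lambda u,v:(60+u/s,90+v/(588/250))
n=atz(m,T,P(309,421),.052); fr=atz(m,T,P(354,389),.052); print("near,far",n,fr,np.linalg.norm(fr-n))
# carrier top points from depth
v,u=np.mgrid[240:300,160:250]; o=T[:3,3]
pts=np.stack([(u-m["cx"])/m["fx"],(v-m["cy"])/m["fy"],np.ones_like(u)],-1)@T[:3,:3].T*d[240:300,160:250][...,None]+o
top=pts[(abs(pts[...,2]-.052)<.0018)]
print(len(top)); r=cv2.minAreaRect((top[:,:2]*1000).astype(np.float32)); print(r)
for p in[(459,82),(677,117)]: print(atd(m,T,P(*p),d), atz(m,T,P(*p),.075))
s=env.read_state();print(np.array(s["joint_pos"]))
E
python3 b.py
```

```text
near,far [ 0.6053 -0.1175  0.052 ] [ 0.6078 -0.0721  0.052 ] 0.0454693397409852
836
((622.4019775390625, -118.2415771484375), (91.02154541015625, 153.07061767578125), 10.006779670715332)
[0.4344 0.2023 0.0765] [0.4334 0.2032 0.075 ]
[0.6053 0.3244 0.0763] [0.6047 0.3253 0.075 ]
[ 1.002   0.3984  0.0451  1.5366 -0.0187  1.2069 -0.0507]
```

Call:
step_arm(moves=[{"dx": 0.5, "dy": -0.27, "claw": 0.55}, {"dx": 1, "dy": -0.53, "claw": 0.55}, {"dx": 1, "dy": -0.53, "claw": 0.55}])

```text
validation failed for argument at $.mo...
```

Call:
step_arm(moves=[{"dx": 0.5, "dy": -0.27}, {"dx": 1, "dy": -0.53}, {"dx": 1, "dy": -0.53}])

```text
validation failed for argument at $.mo...
```

Call:
step_arm(moves=[{"dx": 0.5, "dy": -0.27, "dz": -0.3}, {"dx": 1, "dy": -0.53, "dz": -0.6}, {"dx": 1, "dy": -0.53, "dz": -0.6}])

```text
validation failed for argument at $.mo...
```

Call:
step_arm(moves=[{"dx": 0.5, "dy": -0.27}, {"dx": 1, "dy": -0.53}, {"dx": 1, "dy": -0.53}])

```text
validation failed for argument at $.mo...
```

Call:
step_arm(moves=[{"dx": 0.5, "dy": -0.27, "dz": 0, "wx": 0, "wy": 0, "wz": 0, "claw": 0.55}, {"dx": 1, "dy": -0.53, "dz": 0, "wx": 0, "wy": 0, "wz": 0, "claw": 0.55}, {"dx": 1, "dy": -0.53, "dz": 0, "wx": 0, "wy": 0, "wz": 0, "claw": 0.55}])

```text
t: 1.5
tool_pos: [0.3529, -0.4992, 0.2535]
tcp_rot: [[0.887, 0.463, 0.004], [0.463, -0.887, 0.004], [0.005, -0.002, -1.0]]
force: [0.6, -0.8, 0.3]
gripper_width: 0.0472
grasp_force: 0.0
```

Call:
step_arm(moves=[{"dx": 0.5, "dy": -0.27, "dz": -0.3, "wx": 0, "wy": 0, "wz": 0, "claw": 0.55}, {"dx": 1, "dy": -0.53, "dz": -0.6, "wx": 0, "wy": 0, "wz": 0, "claw": 0.55}])

```text
t: 1.7
tool_pos: [0.3966, -0.433, 0.3]
tcp_rot: [[0.893, 0.45, -0.002], [0.45, -0.893, 0.001], [-0.001, -0.001, -1.0]]
force: [1.6, -0.4, 0.2]
gripper_width: 0.0471
grasp_force: 0.0
```

Call:
step_arm(moves=[{"dx": 0.5, "dy": -0.27, "dz": 0, "wx": 0, "wy": 0, "wz": 0, "claw": 0.55}, {"dx": 1, "dy": -0.53, "dz": 0, "wx": 0, "wy": 0, "wz": 0, "claw": 0.55}])

```text
t: 1.9
tool_pos: [0.4506, -0.3582, 0.3016]
tcp_rot: [[0.892, 0.453, 0.002], [0.453, -0.892, -0.002], [0.001, 0.003, -1.0]]
force: [0.5, -0.6, -0.2]
gripper_width: 0.0472
grasp_force: 0.0
```

Call:
step_arm(moves=[{"dx": 0.5, "dy": -0.27, "dz": 0, "wx": 0, "wy": 0, "wz": 0, "claw": 0.55}, {"dx": 1, "dy": -0.53, "dz": 0, "wx": 0, "wy": 0, "wz": 0, "claw": 0.55}])

```text
t: 2.1
tool_pos: [0.5024, -0.2837, 0.3005]
tcp_rot: [[0.892, 0.453, 0.001], [0.453, -0.892, -0.0], [0.0, 0.001, -1.0]]
force: [1.4, -0.4, -0.6]
gripper_width: 0.0468
grasp_force: 0.0
```

Call:
step_arm(moves=[{"dx": 0.5, "dy": -0.27, "dz": 0, "wx": 0, "wy": 0, "wz": -0.3, "claw": 0.55}, {"dx": 1, "dy": -0.53, "dz": 0, "wx": 0, "wy": 0, "wz": -0.6, "claw": 0.55}, {"dx": 1, "dy": -0.53, "dz": 0, "wx": 0, "wy": 0, "wz": -1, "claw": 0.55}, {"dx": 1, "dy": -0.53, "dz": 0, "wx": 0, "wy": 0, "wz": -1, "claw": 0.55}])

```text
t: 2.5
tool_pos: [0.5548, -0.2091, 0.3001]
tcp_rot: [[0.559, 0.829, 0.0], [0.829, -0.559, 0.0], [0.0, 0.0, -1.0]]
force: [0.3, -0.4, 0.5]
gripper_width: 0.047
grasp_force: 0.0
```

Call:
step_arm(moves=[{"dx": 0.5, "dy": 0, "dz": 0, "wx": 0, "wy": 0, "wz": -0.3, "claw": 0.55}, {"dx": 0.5, "dy": 0, "dz": 0, "wx": 0, "wy": 0, "wz": -0.6, "claw": 0.55}, {"dx": 0.5, "dy": 0, "dz": 0, "wx": 0, "wy": 0, "wz": -1, "claw": 0.55}, {"dx": 0.5, "dy": 0, "dz": 0, "wx": 0, "wy": 0, "wz": -1, "claw": 0.55}, {"dx": 0.5, "dy": 0, "dz": 0, "wx": 0, "wy": 0, "wz": -1, "claw": 0.55}])

```text
t: 3.0
tool_pos: [0.5763, -0.1784, 0.3001]
tcp_rot: [[0.101, 0.995, 0.0], [0.995, -0.101, -0.0], [-0.0, 0.0, -1.0]]
force: [-0.1, -0.8, -0.8]
gripper_width: 0.0472
grasp_force: 0.0
```

Good tracking. Wrist look at the unit.

```bash
cat > w.py <<'E'
from h import *
import sys
np.set_printoptions(precision=4,suppress=True)
Z=dict(vial_a=0,rail_start=.048,pocket_near=.022,pocket_far=.022,handle_grip=.1,pointer=.048,mark=.051,telescope=0)
tag=sys.argv[1]; m,T=cam("wrist"); im,d=capture("wrist"); np.savez(tag,im=im,d=d,T=T); cv2.imwrite(f"pics/{tag}.png",cv2.resize(im,(768,576))[:,:,::-1])
print(T[:3,3],T[:3,2])
for n in sys.argv[2:]:
    for r in mark_of(n,"wrist")[:4]:
        if r["score"]>.2: print(n,round(r["score"],2),np.round(r["centre"],1),atz(m,T,r["centre"],Z[n]))
E
python3 w.py w1 rail_start pocket_near pocket_far handle_grip pointer mark
```

```text
[ 0.584  -0.1092  0.4217] [-0.0282 -0.275  -0.961 ]
rail_start 0.82 [278.7 163.3] [ 0.5985 -0.1934  0.048 ]
pocket_near 0.82 [278.4  91.7] [ 0.6063 -0.1147  0.022 ]
pocket_far 0.94 [274.  54.] [ 0.6048 -0.0734  0.022 ]
handle_grip 0.56 [282.9 173.5] [ 0.5998 -0.1925  0.1   ]
pointer 0.79 [318.8 163.3] [ 0.6444 -0.1981  0.048 ]
mark 0.47 [327.7 103.2] [ 0.6569 -0.1316  0.051 ]
```

View pics/w1.png

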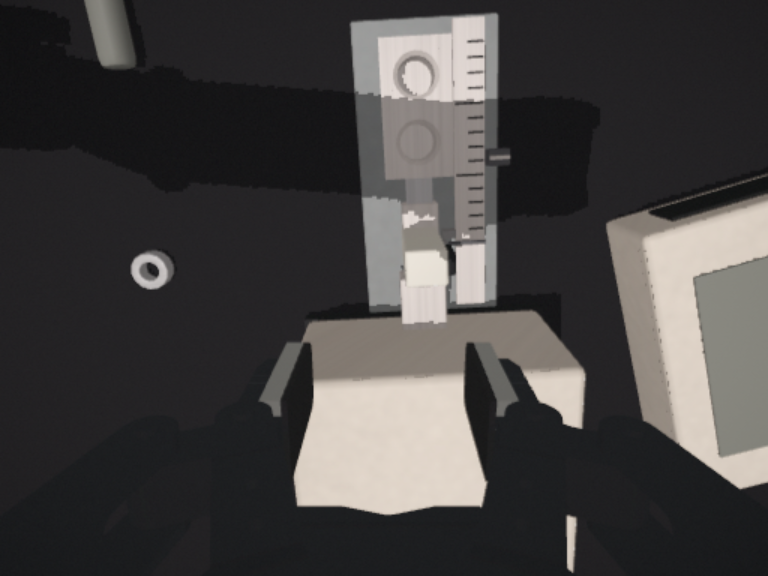

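The wrist view shows the pockets at about (277,49) and (277,94), the handle at (283,172), the pointer at (309,159) and the rider at (332,104) in 512-px coordinates.

```bash
cat > c.py <<'E'
from h import *
np.set_printoptions(precision=4,suppress=True)
m=camera_model("wrist"); f=np.load("w1.npz"); T=f["T"]; d=f["d"]; k=512/768
def q(u,v,z): return atz(m,T,(u*k,v*k),z)
a,b=q(485,17,.048),q(485,302,.048); print("scale R edge",a,b,(a-b)[:2]/np.linalg.norm(a-b),np.linalg.norm(a-b))
a2,b2=q(455,17,.048),q(456,242,.048); print("scale L",a2,b2,(a2-b2)[:2]/np.linalg.norm(a2-b2))
n,fr=q(416,141,.052),q(415,74,.052); print("pockets mouth",n,fr,(fr-n)[:2]/np.linalg.norm(fr-n),np.linalg.norm(fr-n))
print("foot", [q(u,v,.008) for u,v in((352,22),(497,14),(495,305),(370,310))])
print("handle top",[q(u,v,.121) for u,v in((403,250),(446,249),(447,285),(405,285))])
v,u=np.mgrid[0:220,230:345]
pts=np.stack([(u-m["cx"])/m["fx"],(v-m["cy"])/m["fy"],np.ones_like(u)],-1)@T[:3,:3].T*d[0:220,230:345][...,None]+T[:3,3]
P=pts.reshape(-1,3)
for zlo,zhi,nm in((.116,.127,"handle"),(.0495,.0545,"carrier"),(.004,.012,"foot")):
    s=P[(P[:,2]>zlo)&(P[:,2]<zhi)&(P[:,1]>-.25)&(P[:,1]<.02)]
    print(nm,len(s),np.median(s,0),cv2.minAreaRect((s[:,:2]*1000).astype(np.float32)))
E
python3 c.py
```

```text
scale R edge [ 0.657  -0.0403  0.048 ] [ 0.6475 -0.2448  0.048 ] [0.0468 0.9989] 0.20472421196826263
scale L [ 0.6368 -0.0383  0.048 ] [ 0.6276 -0.1941  0.048 ] [0.0585 0.9983]
pockets mouth [ 0.6033 -0.1165  0.052 ] [ 0.6064 -0.0719  0.052 ] [0.0695 0.9976] 0.04474819376634824
foot [array([ 0.5649, -0.0263,  0.008 ]), array([ 0.6739, -0.0318,  0.008 ]), array([ 0.6629, -0.263 ,  0.008 ]), array([ 0.553 , -0.2566,  0.008 ])]
handle top [array([ 0.5862, -0.1792,  0.121 ]), array([ 0.6127, -0.1813,  0.121 ]), array([ 0.6117, -0.2046,  0.121 ]), array([ 0.5853, -0.2019,  0.121 ])]
handle 732 [ 0.5994 -0.1913  0.1218] ((599.3741455078125, -192.2476348876953), (24.35886573791504, 27.036178588867188), 87.3493423461914)
carrier 4760 [ 0.617  -0.0992  0.0525] ((624.3115844726562, -144.6004638671875), (90.83859252929688, 209.7035675048828), 1.08943772315979)
foot 6514 [ 0.579  -0.1437  0.009 ] ((607.77880859375, -139.8770751953125), (225.3491973876953, 123.00228881835938), 86.97100067138672)
```

Call:
step_arm(moves=[{"dx": 0.5, "dy": 0, "dz": 0, "wx": 0, "wy": 0, "wz": -0.1, "claw": 0.55}, {"dx": 1, "dy": 0, "dz": 0, "wx": 0, "wy": 0, "wz": -0.1, "claw": 0.55}])

```text
t: 3.55
tool_pos: [0.5843, -0.0993, 0.3001]
tcp_rot: [[0.054, 0.999, 0.0], [0.999, -0.054, -0.0], [-0.0, 0.0, -1.0]]
force: [0.3, 0.9, 0.1]
gripper_width: 0.0469
grasp_force: 0.0
```

Call:
step_arm(moves=[{"dx": 0.5, "dy": 0, "dz": 0, "wx": 0, "wy": 0, "wz": 0, "claw": 0.55}, {"dx": 1, "dy": 0, "dz": 0, "wx": 0, "wy": 0, "wz": 0, "claw": 0.55}])

```text
t: 3.75
tool_pos: [0.5884, -0.0173, 0.3003]
tcp_rot: [[0.052, 0.999, 0.0], [0.999, -0.052, -0.0], [-0.0, 0.0, -1.0]]
force: [-0.3, 0.2, -0.2]
gripper_width: 0.0468
grasp_force: 0.0
```

Call:
step_arm(moves=[{"dx": 0.5, "dy": 0, "dz": 0, "wx": 0, "wy": 0, "wz": 0, "claw": 0.55}, {"dx": 1, "dy": 0, "dz": 0, "wx": 0, "wy": 0, "wz": 0, "claw": 0.55}])

```text
t: 3.95
tool_pos: [0.5924, 0.0627, 0.3003]
tcp_rot: [[0.051, 0.999, 0.001], [0.999, -0.051, -0.0], [-0.0, 0.001, -1.0]]
force: [0.1, 0.6, -0.2]
gripper_width: 0.0471
grasp_force: 0.0
```

Call:
step_arm(moves=[{"dx": 0.5, "dy": 0, "dz": 0, "wx": 0, "wy": 0, "wz": 0, "claw": 0.55}, {"dx": 1, "dy": 0, "dz": 0, "wx": 0, "wy": 0, "wz": 0, "claw": 0.55}])

```text
t: 4.15
tool_pos: [0.5965, 0.1425, 0.3003]
tcp_rot: [[0.051, 0.999, 0.001], [0.999, -0.051, -0.0], [-0.0, 0.001, -1.0]]
force: [0.5, 0.4, 0.6]
gripper_width: 0.0471
grasp_force: 0.0
```

Call:
step_arm(moves=[{"dx": 0.5, "dy": 0, "dz": 0, "wx": 0, "wy": 0, "wz": 0, "claw": 0.55}, {"dx": 1, "dy": 0, "dz": 0, "wx": 0, "wy": 0, "wz": 0, "claw": 0.55}, {"dx": 1, "dy": 0, "dz": 0, "wx": 0, "wy": 0, "wz": 0, "claw": 0.55}, {"dx": 1, "dy": 0, "dz": 0, "wx": 0, "wy": 0, "wz": 0, "claw": 0.55}])

```text
t: 4.55
tool_pos: [0.6002, 0.2223, 0.2999]
tcp_rot: [[0.048, 0.999, -0.0], [0.999, -0.048, -0.0], [-0.0, -0.0, -1.0]]
force: [0.4, -0.5, 0.0]
gripper_width: 0.0472
grasp_force: 0.0
```

```bash
cat > v.py <<'E'
# caps of slim vials: white blobs near z .075 in wrist depth
from h import *
import sys
np.set_printoptions(precision=4,suppress=True)
def caps(tag):
    m=camera_model("wrist"); f=np.load(tag+".npz"); T=f["T"]; d=f["d"]; im=f["im"]
    v,u=np.mgrid[0:384,0:512]
    P=np.stack([(u-m["cx"])/m["fx"],(v-m["cy"])/m["fy"],np.ones_like(u)],-1)@T[:3,:3].T*d[...,None]+T[:3,3]
    k=((abs(P[...,2]-.0755)<.006)&(d>0)).astype(np.uint8)
    n,L,st,c=cv2.connectedComponentsWithStats(k)
    for i in range(1,n):
        if st[i,4]>40:
            s=P[L==i]; (x,y),r=cv2.minEnclosingCircle((s[:,:2]*1000).astype(np.float32))
            print("cap px",c[i].round(1),"rgb",im[L==i].mean(0).round(),"xyz med",np.median(s,0),"n",st[i,4],"circle",round(x,1),round(y,1),round(r,1), "ray",atz(m,T,c[i],.075))
caps(sys.argv[1])
E
python3 w.py w2 vial_a; python3 v.py w2; python3 -c "
from h import *
s=env.read_state();print(s['t'],s['tool_pos'],s['joint_pos'])"
```

```text
[0.6042 0.2918 0.4215] [-0.014  -0.2761 -0.961 ]
vial_a 0.9 [253.7  57.6] [0.5998 0.3278 0.    ]
vial_a 0.87 [124.8 166.5] [0.4253 0.2031 0.    ]
vial_a 0.61 [190.9  46.3] [0.5264 0.3438 0.    ]
vial_a 0.57 [160.3 209. ] [0.4638 0.1423 0.    ]
cap px [178.1  37. ] rgb [ 30. 246. 245.] xyz med [0.529  0.3433 0.0761] n 420 circle 528.6 343.5 10.4 ray [0.5288 0.3434 0.075 ]
cap px [254.3  49.9] rgb [254. 254. 254.] xyz med [0.6015 0.3283 0.0761] n 389 circle 601.5 328.3 10.5 ray [0.6015 0.3284 0.075 ]
cap px [352.3 153. ] rgb [244. 245. 244.] xyz med [0.6971 0.2243 0.0756] n 125 circle 706.1 214.9 26.2 ray [0.6998 0.2219 0.075 ]
cap px [389.6 179.4] rgb [187. 194. 189.] xyz med [0.746  0.1862 0.0756] n 437 circle 723.7 202.4 31.2 ray [0.7409 0.191  0.075 ]
cap px [101.4 180.3] rgb [251. 250. 248.] xyz med [0.4297 0.2051 0.0758] n 324 circle 428.4 204.3 10.9 ray [0.4294 0.2048 0.075 ]
cap px [139.8 229.3] rgb [ 82. 173. 243.] xyz med [0.4628 0.1461 0.0758] n 292 circle 461.6 144.7 10.8 ray [0.4624 0.1458 0.075 ]
cap px [429.2 252.9] rgb [229. 222. 211.] xyz med [0.7877 0.1051 0.0757] n 435 circle 803.6 87.2 38.8 ray [0.7919 0.1006 0.075 ]
4.65 [0.60104465 0.21938322 0.29993408] [-0.03921038  0.38714875 -0.51675975  1.48727762  0.19512605  1.31901347
 -0.62580992]
```

View pics/w2.png

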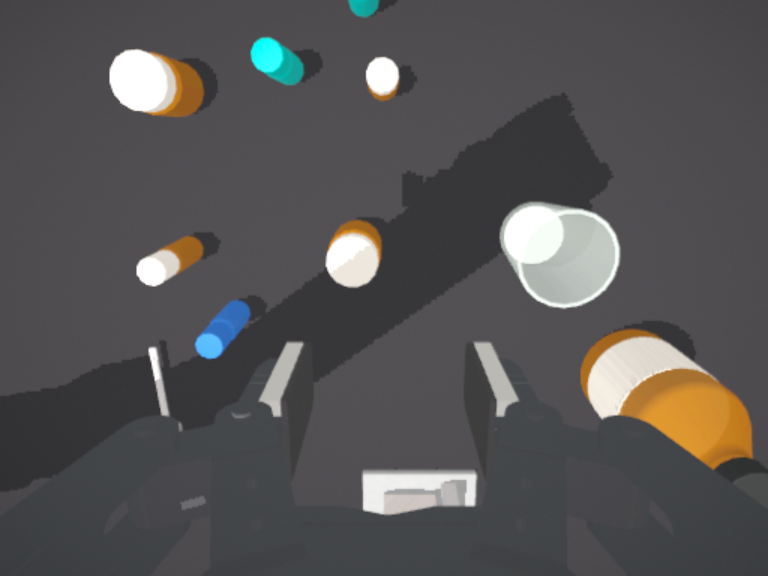

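The slim amber vial with the white cap is at (254,50). Its neighbours are turquoise (178,37) and a wide jar (236,172). The second slim vial is at (101,180), next to the blue one at (140,229). I check pose noise before descending.

```bash
cat > avg.py <<'E'
from h import *
np.set_printoptions(precision=4,suppress=True)
def avg(n=8,cam_="wrist"):
    P=[];R=[];F=[]
    for i in range(n):
        s=env.read_state(); P.append(s["tool_pos"]); R.append(s["tcp_rot"]); F.append(s["force"]); capture(cam_)
    R=np.mean(R,0); U,_,V=np.linalg.svd(R)
    return np.mean(P,0),np.std(P,0),U@V,np.mean(F,0),s
if __name__=="__main__":
    p,sd,R,F,s=avg(); print(p,sd,R,F,s["t"],s["gripper_width"],s["grasp_force"])
E
python3 avg.py
```

```text
[0.601  0.2195 0.3001] [0.0001 0.0004 0.0001] [[ 0.0531  0.9986  0.0002]
 [ 0.9986 -0.0531 -0.0008]
 [-0.0008  0.0003 -1.    ]] [-0.1307  0.0104  0.3524] 5.0 0.046781072819597064 0.0
```

```bash
python3 w.py w3 ; python3 v.py w3 | grep -E "25[0-9] |254|rgb .2[45]"; python3 -c "
import numpy as np;print(np.array(__import__('h').camera_model('wrist')['T_tool_cam']))"
```

```text
[0.605  0.2899 0.4218] [-0.0144 -0.2762 -0.961 ]
cap px [253.1  48. ] rgb [254. 254. 253.] xyz med [0.6015 0.3281 0.076 ] n 392 circle 601.5 328.2 10.5 ray [0.6015 0.3282 0.075 ]
cap px [100.9 179.2] rgb [250. 249. 247.] xyz med [0.4299 0.2049 0.0759] n 324 circle 428.5 204.5 10.8 ray [0.4296 0.2047 0.075 ]
[[ 4.14489103e-04 -9.61048557e-01 -2.76379268e-01  6.96175377e-02]
 [ 9.99999789e-01  5.36598251e-04 -3.66192298e-04  6.32213291e-04]
 [ 5.00233211e-04 -2.76379058e-01  9.61048576e-01 -1.21577466e-01]
 [ 0.00000000e+00  0.00000000e+00  0.00000000e+00  1.00000000e+00]]
```

Call:
step_arm(moves=[{"dx": 0.5, "dy": -0.02, "dz": 0.3, "wx": 0, "wy": 0, "wz": 0, "claw": 0.55}, {"dx": 1, "dy": -0.04, "dz": 0.7, "wx": 0, "wy": 0, "wz": 0, "claw": 0.55}, {"dx": 1, "dy": -0.04, "dz": 1, "wx": 0, "wy": 0, "wz": 0, "claw": 0.55}])

```text
t: 5.4
tool_pos: [0.5987, 0.3085, 0.2189]
tcp_rot: [[0.043, 0.999, -0.002], [0.999, -0.043, 0.006], [0.006, -0.002, -1.0]]
force: [-1.1, 0.6, -0.1]
gripper_width: 0.0471
grasp_force: 0.0
```

Call:
step_arm(moves=[{"dx": 0.36, "dy": -0.026, "dz": 0.3, "wx": 0, "wy": 0, "wz": 0, "claw": 0.55}, {"dx": 0.36, "dy": -0.026, "dz": 0.6, "wx": 0, "wy": 0, "wz": 0, "claw": 0.55}, {"dx": 0.36, "dy": -0.026, "dz": 0.9, "wx": 0, "wy": 0, "wz": 0, "claw": 0.55}, {"dx": 0.36, "dy": -0.026, "dz": 0.9, "wx": 0, "wy": 0, "wz": 0, "claw": 0.55}, {"dx": 0.36, "dy": -0.026, "dz": 0.9, "wx": 0, "wy": 0, "wz": 0, "claw": 0.55}])

```text
t: 5.9
tool_pos: [0.6011, 0.3297, 0.1483]
tcp_rot: [[0.051, 0.999, -0.0], [0.999, -0.051, -0.0], [-0.0, -0.0, -1.0]]
force: [0.6, -0.3, 1.1]
gripper_width: 0.0466
grasp_force: 0.0
```

Call:
step_arm(moves=[{"dx": 0, "dy": 0, "dz": 0.3, "wx": 0, "wy": 0, "wz": 0, "claw": 0.55}, {"dx": 0, "dy": 0, "dz": 0.6, "wx": 0, "wy": 0, "wz": 0, "claw": 0.55}, {"dx": 0, "dy": 0, "dz": 0.9, "wx": 0, "wy": 0, "wz": 0, "claw": 0.55}, {"dx": 0, "dy": 0, "dz": 1, "wx": 0, "wy": 0, "wz": 0, "claw": 0.55}, {"dx": 0, "dy": 0, "dz": 1, "wx": 0, "wy": 0, "wz": 0, "claw": 0.55}, {"dx": 0, "dy": 0, "dz": 1, "wx": 0, "wy": 0, "wz": 0, "claw": 0.55}])

```text
t: 6.5
tool_pos: [0.6021, 0.3306, 0.0701]
tcp_rot: [[0.051, 0.999, 0.003], [0.999, -0.051, 0.002], [0.002, 0.003, -1.0]]
force: [-0.8, -0.4, 0.4]
gripper_width: 0.047
grasp_force: 0.0
```

Call:
step_arm(moves=[{"dx": -0.02, "dy": 0, "dz": 0.14, "wx": 0, "wy": 0, "wz": 0, "claw": 0.55}, {"dx": -0.02, "dy": 0, "dz": 0.14, "wx": 0, "wy": 0, "wz": 0, "claw": 0.55}, {"dx": -0.02, "dy": 0, "dz": 0.14, "wx": 0, "wy": 0, "wz": 0, "claw": 0.55}, {"dx": -0.02, "dy": 0, "dz": 0.14, "wx": 0, "wy": 0, "wz": 0, "claw": 0.55}])

```text
t: 6.9
tool_pos: [0.601, 0.3284, 0.0572]
tcp_rot: [[0.051, 0.999, 0.0], [0.999, -0.051, 0.0], [0.0, 0.0, -1.0]]
force: [0.3, -0.2, -0.2]
gripper_width: 0.047
grasp_force: 0.0
```

```bash
python3 avg.py
```

```text
[0.6009 0.3284 0.0571] [0.     0.     0.0001] [[ 0.0509  0.9987  0.0003]
 [ 0.9987 -0.0509  0.0001]
 [ 0.0001  0.0003 -1.    ]] [0.1342 0.437  0.0988] 7.25 0.04661803275006132 0.0
```

Call:
step_arm(moves=[{"dx": 0, "dy": 0, "dz": 0, "wx": 0, "wy": 0, "wz": 0, "claw": 0}, {"dx": 0, "dy": 0, "dz": 0, "wx": 0, "wy": 0, "wz": 0, "claw": 0}, {"dx": 0, "dy": 0, "dz": 0, "wx": 0, "wy": 0, "wz": 0, "claw": 0}, {"dx": 0, "dy": 0, "dz": 0, "wx": 0, "wy": 0, "wz": 0, "claw": 0}, {"dx": 0, "dy": 0, "dz": 0, "wx": 0, "wy": 0, "wz": 0, "claw": 0}, {"dx": 0, "dy": 0, "dz": 0, "wx": 0, "wy": 0, "wz": 0, "claw": 0}, {"dx": 0, "dy": 0, "dz": 0, "wx": 0, "wy": 0, "wz": 0, "claw": 0}, {"dx": 0, "dy": 0, "dz": 0, "wx": 0, "wy": 0, "wz": 0, "claw": 0}], squeeze=30)

```text
t: 8.1
tool_pos: [0.601, 0.3283, 0.057]
tcp_rot: [[0.051, 0.999, 0.0], [0.999, -0.051, 0.0], [0.0, 0.0, -1.0]]
force: [0.1, 0.2, 1.2]
gripper_width: 0.0216
grasp_force: 29.5
```

```bash
python3 avg.py
```

```text
[0.601  0.3283 0.057 ] [0. 0. 0.] [[ 0.0509  0.9987  0.0004]
 [ 0.9987 -0.0509  0.0001]
 [ 0.0001  0.0004 -1.    ]] [ 0.5351 -0.1367  1.599 ] 8.45 0.021389373855364272 29.501467044465244
```

Call:
step_arm(moves=[{"dx": 0, "dy": 0, "dz": -0.4, "wx": 0, "wy": 0, "wz": 0, "claw": 0}, {"dx": 0, "dy": 0, "dz": -0.8, "wx": 0, "wy": 0, "wz": 0, "claw": 0}, {"dx": 0, "dy": 0, "dz": -1, "wx": 0, "wy": 0, "wz": 0, "claw": 0}])

```text
t: 8.8
tool_pos: [0.6015, 0.329, 0.1393]
tcp_rot: [[0.051, 0.999, 0.002], [0.999, -0.051, 0.002], [0.002, 0.002, -1.0]]
force: [0.8, 0.3, 0.2]
gripper_width: 0.0207
grasp_force: 29.5
```

Call:
step_arm(moves=[{"dx": -0.3, "dy": 0, "dz": -0.5, "wx": 0, "wy": 0, "wz": 0, "claw": 0}, {"dx": -0.7, "dy": 0, "dz": -0.9, "wx": 0, "wy": 0, "wz": 0, "claw": 0}, {"dx": -1, "dy": 0, "dz": -1, "wx": 0, "wy": 0, "wz": 0, "claw": 0}])

```text
t: 9.1
tool_pos: [0.5983, 0.2476, 0.2205]
tcp_rot: [[0.052, 0.999, 0.005], [0.999, -0.052, 0.001], [0.001, 0.005, -1.0]]
force: [0.6, -0.9, -0.1]
gripper_width: 0.0213
grasp_force: 29.5
```

Call:
step_arm(moves=[{"dx": -0.5, "dy": 0, "dz": -0.3, "wx": 0, "wy": 0, "wz": 0, "claw": 0}, {"dx": -1, "dy": 0.1, "dz": -0.4, "wx": 0, "wy": 0, "wz": 0, "claw": 0}])

```text
t: 9.3
tool_pos: [0.6001, 0.1681, 0.2507]
tcp_rot: [[0.049, 0.999, 0.002], [0.999, -0.049, 0.001], [0.001, 0.002, -1.0]]
force: [1.5, -0.0, -0.8]
gripper_width: 0.0213
grasp_force: 29.5
```

Call:
step_arm(moves=[{"dx": -0.5, "dy": 0, "dz": 0, "wx": 0, "wy": 0, "wz": 0, "claw": 0}, {"dx": -1, "dy": 0.1, "dz": 0, "wx": 0, "wy": 0, "wz": 0, "claw": 0}])

```text
t: 9.5
tool_pos: [0.6035, 0.0863, 0.2487]
tcp_rot: [[0.05, 0.999, -0.001], [0.999, -0.05, -0.001], [-0.001, -0.001, -1.0]]
force: [0.7, 1.0, 0.4]
gripper_width: 0.0209
grasp_force: 29.5
```

Call:
step_arm(moves=[{"dx": -0.5, "dy": 0, "dz": 0, "wx": 0, "wy": 0, "wz": 0, "claw": 0}, {"dx": -1, "dy": 0.1, "dz": 0, "wx": 0, "wy": 0, "wz": 0, "claw": 0}])

```text
t: 9.7
tool_pos: [0.6072, 0.0059, 0.2482]
tcp_rot: [[0.051, 0.999, -0.002], [0.999, -0.051, -0.0], [-0.001, -0.002, -1.0]]
force: [0.9, 1.1, -0.2]
gripper_width: 0.0214
grasp_force: 29.5
```

Call:
step_arm(moves=[{"dx": -0.5, "dy": 0, "dz": 0, "wx": 0, "wy": 0, "wz": 0, "claw": 0}, {"dx": -1, "dy": 0, "dz": 0, "wx": 0, "wy": 0, "wz": 0, "claw": 0}])

```text
t: 9.9
tool_pos: [0.6037, -0.0741, 0.2481]
tcp_rot: [[0.051, 0.999, -0.002], [0.999, -0.051, 0.0], [-0.0, -0.002, -1.0]]
force: [0.7, -1.0, -0.8]
gripper_width: 0.0215
grasp_force: 29.5
```

Call:
step_arm(moves=[{"dx": -0.5, "dy": 0, "dz": 0, "wx": 0, "wy": 0, "wz": 0, "claw": 0}, {"dx": -1, "dy": 0, "dz": 0, "wx": 0, "wy": 0, "wz": 0, "claw": 0}, {"dx": -1, "dy": 0, "dz": 0, "wx": 0, "wy": 0, "wz": 0, "claw": 0}, {"dx": -1, "dy": 0, "dz": 0, "wx": 0, "wy": 0, "wz": 0, "claw": 0}])

```text
t: 10.3
tool_pos: [0.5995, -0.1536, 0.248]
tcp_rot: [[0.054, 0.999, -0.002], [0.999, -0.054, 0.001], [0.0, -0.002, -1.0]]
force: [-0.0, 0.4, -0.1]
gripper_width: 0.0212
grasp_force: 29.5
```

```bash
python3 avg.py; python3 w.py w4 rail_start pocket_near pocket_far handle_grip pointer mark
```

```text
[ 0.6003 -0.151   0.2486] [0.0003 0.0011 0.0003] [[ 0.0493  0.9988 -0.0005]
 [ 0.9988 -0.0493  0.0007]
 [ 0.0007 -0.0006 -1.    ]] [ 0.1752  0.2588 -0.5934] 10.65 0.021042977613655582 29.52490533934906
[ 0.6046 -0.0818  0.3705] [-0.014  -0.276  -0.9611]
rail_start 0.68 [262.1 199.6] [ 0.6026 -0.191   0.048 ]
pocket_near 0.78 [261.5 125.6] [ 0.6056 -0.1187  0.022 ]
pointer 0.65 [307.3 201. ] [ 0.6489 -0.1947  0.048 ]
mark 0.66 [314.5 139.3] [ 0.6559 -0.1312  0.051 ]
```

View pics/w4.png

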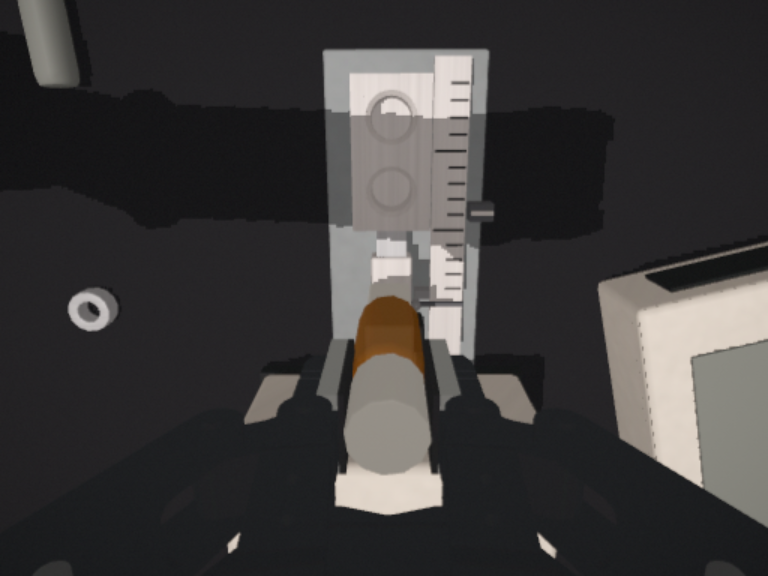

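```bash
cat > e.py <<'E'
from h import *
np.set_printoptions(precision=4,suppress=True)
m=camera_model("wrist"); f=np.load("w4.npz"); im=f["im"]; d=f["d"]
p=np.array([.6003,-.1505,.2487]); T=f["T"]; print("TCP of T",(T@np.linalg.inv(np.array(m["T_tool_cam"])))[:3,3])
g=cv2.createCLAHE(3,(4,4)).apply(cv2.cvtColor(im,cv2.COLOR_RGB2GRAY)); g=cv2.resize(g[40:160,220:310],None,fx=4,fy=4,interpolation=cv2.INTER_CUBIC)
c=cv2.HoughCircles(g,cv2.HOUGH_GRADIENT_ALT,1.5,100,param1=120,param2=.6,minRadius=48,maxRadius=85)
if c is not None:
    for x,y,r in c.reshape(-1,3): uv=(220+(x+.5)/4-.5,40+(y+.5)/4-.5); print("circle",np.round(uv,1),r/4,atz(m,T,uv,.052), "r mm",r/4/m["fx"]*(d[int(uv[1]),int(uv[0])+0])*1000)
for uv in((391,117),(390,188)): print("manual",atz(m,T,np.array(uv)/1.5,.052))
v,u=np.mgrid[0:384,0:512]
P=np.stack([(u-m["cx"])/m["fx"],(v-m["cy"])/m["fy"],np.ones_like(u)],-1)@T[:3,:3].T*d[...,None]+T[:3,3]
s=P[(abs(P[...,2]-.0525)<.0015)&(P[...,0]>.57)&(P[...,0]<.628)&(P[...,1]>-.16)&(P[...,1]<-.03)]
print("carrier",len(s),cv2.minAreaRect((s[:,:2]*1000).astype(np.float32)))
s=P[(P[...,2]>.262)&(P[...,2]<.272)&(abs(P[...,0]-.6)<.02)]
print("cap top",len(s),np.median(s,0),cv2.minEnclosingCircle((s[:,:2]*1000).astype(np.float32)))
E
python3 e.py
```

```text
TCP of T [ 0.6005 -0.1513  0.249 ]
circle [260.9  77.1] 13.665192 [ 0.607  -0.0717  0.052 ] r mm 13.629759
circle [260.9  77.1] 18.051785 [ 0.607  -0.0717  0.052 ] r mm 18.004978
circle [261.6 123.6] 13.504912 [ 0.6057 -0.1137  0.052 ] r mm 14.029252
manual [ 0.6067 -0.0724  0.052 ]
manual [ 0.6041 -0.1152  0.052 ]
carrier 3599 ((604.9652099609375, -94.73457336425781), (94.73606872558594, 49.37547302246094), 87.96403503417969)
cap top 3904 [ 0.6009 -0.1482  0.2676] ((600.035888671875, -147.0614471435547), 21.36857032775879)
```

Call:
step_arm(moves=[{"dx": 0.5, "dy": 0.01, "dz": 0, "wx": 0, "wy": 0, "wz": 0, "claw": 0}, {"dx": 0.985, "dy": 0.016, "dz": 0.4, "wx": 0, "wy": 0, "wz": 0, "claw": 0}, {"dx": 0.985, "dy": 0.016, "dz": 0.8, "wx": 0, "wy": 0, "wz": 0, "claw": 0}, {"dx": 0.985, "dy": 0.016, "dz": 0.8, "wx": 0, "wy": 0, "wz": 0, "claw": 0}])

```text
t: 11.45
tool_pos: [0.6024, -0.0723, 0.1807]
tcp_rot: [[0.048, 0.999, -0.009], [0.999, -0.048, 0.001], [0.0, -0.009, -1.0]]
force: [-2.0, -0.4, -1.2]
gripper_width: 0.021
grasp_force: 29.5
```

Call:
step_arm(moves=[{"dx": 0, "dy": 0, "dz": 0.4, "wx": 0, "wy": 0, "wz": 0, "claw": 0}, {"dx": 0, "dy": 0, "dz": 0.8, "wx": 0, "wy": 0, "wz": 0, "claw": 0}, {"dx": 0, "dy": 0, "dz": 0.8, "wx": 0, "wy": 0, "wz": 0, "claw": 0}, {"dx": 0, "dy": 0, "dz": 0.8, "wx": 0, "wy": 0, "wz": 0, "claw": 0}, {"dx": 0, "dy": 0, "dz": 0.8, "wx": 0, "wy": 0, "wz": 0, "claw": 0}])

```text
t: 11.95
tool_pos: [0.6075, -0.0745, 0.1235]
tcp_rot: [[0.052, 0.999, 0.004], [0.999, -0.052, -0.001], [-0.001, 0.004, -1.0]]
force: [0.6, 0.6, -1.7]
gripper_width: 0.021
grasp_force: 29.6
```

```bash
python3 avg.py
```

```text
[ 0.6067 -0.074   0.1226] [0.0006 0.0002 0.0007] [[ 0.0514  0.9987  0.0028]
 [ 0.9987 -0.0513 -0.0005]
 [-0.0004  0.0028 -1.    ]] [ 0.0884  0.1998 -0.3451] 12.3 0.020952785794173385 29.55412514624186
```

```bash
python3 avg.py
```

```text
[ 0.6057 -0.0737  0.121 ] [0.0001 0.     0.0002] [[ 0.0509  0.9987  0.0001]
 [ 0.9987 -0.0509 -0.0001]
 [-0.0001  0.0001 -1.    ]] [-0.0047  0.0857  0.0543] 12.7 0.020750509950673134 29.554994976497255
```

Call:
step_arm(moves=[{"dx": 0.019, "dy": -0.002, "dz": 0, "wx": 0, "wy": 0, "wz": 0, "claw": 0}, {"dx": 0.019, "dy": -0.002, "dz": 0, "wx": 0, "wy": 0, "wz": 0, "claw": 0}, {"dx": 0.019, "dy": -0.002, "dz": 0.1, "wx": 0, "wy": 0, "wz": 0, "claw": 0}, {"dx": 0.019, "dy": -0.002, "dz": 0.2, "wx": 0, "wy": 0, "wz": 0, "claw": 0}, {"dx": 0.019, "dy": -0.002, "dz": 0.26, "wx": 0, "wy": 0, "wz": 0, "claw": 0}, {"dx": 0.019, "dy": -0.002, "dz": 0.26, "wx": 0, "wy": 0, "wz": 0, "claw": 0}, {"dx": 0.019, "dy": -0.002, "dz": 0.26, "wx": 0, "wy": 0, "wz": 0, "claw": 0}, {"dx": 0.019, "dy": -0.002, "dz": 0.26, "wx": 0, "wy": 0, "wz": 0, "claw": 0}])

```text
t: 13.55
tool_pos: [0.6058, -0.0721, 0.1003]
tcp_rot: [[0.051, 0.999, 0.0], [0.999, -0.051, -0.0], [-0.0, 0.0, -1.0]]
force: [-0.5, -0.7, 0.8]
gripper_width: 0.021
grasp_force: 29.6
```

Call:
step_arm(moves=[{"dx": 0, "dy": 0, "dz": 0.07, "wx": 0, "wy": 0, "wz": 0, "claw": 0}, {"dx": 0, "dy": 0, "dz": 0.14, "wx": 0, "wy": 0, "wz": 0, "claw": 0}, {"dx": 0, "dy": 0, "dz": 0.2, "wx": 0, "wy": 0, "wz": 0, "claw": 0}, {"dx": 0, "dy": 0, "dz": 0.25, "wx": 0, "wy": 0, "wz": 0, "claw": 0}, {"dx": 0, "dy": 0, "dz": 0.25, "wx": 0, "wy": 0, "wz": 0, "claw": 0}, {"dx": 0, "dy": 0, "dz": 0.25, "wx": 0, "wy": 0, "wz": 0, "claw": 0}, {"dx": 0, "dy": 0, "dz": 0.25, "wx": 0, "wy": 0, "wz": 0, "claw": 0}])

```text
t: 14.25
tool_pos: [0.6057, -0.0722, 0.0803]
tcp_rot: [[0.051, 0.999, 0.0], [0.999, -0.051, -0.0], [-0.0, 0.0, -1.0]]
force: [-0.2, 0.6, -1.3]
gripper_width: 0.021
grasp_force: 29.6
```

Call:
step_arm(moves=[{"dx": 0, "dy": 0, "dz": 0, "wx": 0, "wy": 0, "wz": 0, "claw": 0.5}, {"dx": 0, "dy": 0, "dz": 0, "wx": 0, "wy": 0, "wz": 0, "claw": 0.5}, {"dx": 0, "dy": 0, "dz": 0, "wx": 0, "wy": 0, "wz": 0, "claw": 0.5}, {"dx": 0, "dy": 0, "dz": 0, "wx": 0, "wy": 0, "wz": 0, "claw": 0.5}, {"dx": 0, "dy": 0, "dz": -0.2, "wx": 0, "wy": 0, "wz": 0, "claw": 0.5}, {"dx": 0, "dy": 0, "dz": -0.5, "wx": 0, "wy": 0, "wz": 0, "claw": 0.5}, {"dx": 0, "dy": 0, "dz": -1, "wx": 0, "wy": 0, "wz": 0, "claw": 0.5}])

```text
t: 14.95
tool_pos: [0.6039, -0.0722, 0.1598]
tcp_rot: [[0.051, 0.999, -0.004], [0.999, -0.051, 0.001], [0.0, -0.004, -1.0]]
force: [0.9, -0.4, -0.0]
gripper_width: 0.0429
grasp_force: 0.0
```

Call:
step_arm(moves=[{"dx": 0, "dy": 0, "dz": -0.5, "wx": 0, "wy": 0, "wz": 0, "claw": 0.5}, {"dx": 0, "dy": 0, "dz": -1, "wx": 0, "wy": 0, "wz": 0, "claw": 0.5}])

```text
t: 15.15
tool_pos: [0.6055, -0.072, 0.2431]
tcp_rot: [[0.051, 0.999, 0.001], [0.999, -0.051, -0.0], [-0.0, 0.001, -1.0]]
force: [-0.2, -0.2, -0.9]
gripper_width: 0.0428
grasp_force: 0.0
```

Call:
step_arm(moves=[{"dx": 0.37, "dy": -0.39, "dz": 0, "wx": 0, "wy": 0, "wz": 0, "claw": 0.55}, {"dx": 0.74, "dy": -0.77, "dz": -0.2, "wx": 0, "wy": 0, "wz": 0, "claw": 0.55}])

```text
t: 15.35
tool_pos: [0.5462, -0.0099, 0.2572]
tcp_rot: [[0.053, 0.999, 0.0], [0.999, -0.053, 0.0], [0.0, 0.0, -1.0]]
force: [-0.4, 0.9, 0.2]
gripper_width: 0.0468
grasp_force: 0.0
```

Call:
step_arm(moves=[{"dx": 0.37, "dy": -0.39, "dz": 0, "wx": 0, "wy": 0, "wz": 0, "claw": 0.55}, {"dx": 0.74, "dy": -0.77, "dz": 0, "wx": 0, "wy": 0, "wz": 0, "claw": 0.55}])

```text
t: 15.55
tool_pos: [0.4877, 0.0538, 0.2579]
tcp_rot: [[0.051, 0.999, 0.003], [0.999, -0.051, -0.0], [-0.0, 0.003, -1.0]]
force: [1.0, -0.4, 0.3]
gripper_width: 0.0469
grasp_force: 0.0
```

Call:
step_arm(moves=[{"dx": 0.37, "dy": -0.39, "dz": 0, "wx": 0, "wy": 0, "wz": 0, "claw": 0.55}, {"dx": 0.74, "dy": -0.77, "dz": 0, "wx": 0, "wy": 0, "wz": 0, "claw": 0.55}, {"dx": 0.74, "dy": -0.77, "dz": 0, "wx": 0, "wy": 0, "wz": 0, "claw": 0.55}, {"dx": 0.74, "dy": -0.77, "dz": 0, "wx": 0, "wy": 0, "wz": 0, "claw": 0.55}, {"dx": 0.74, "dy": -0.77, "dz": 0, "wx": 0, "wy": 0, "wz": 0, "claw": 0.55}, {"dx": 0.74, "dy": -0.77, "dz": 0, "wx": 0, "wy": 0, "wz": 0, "claw": 0.55}])

```text
t: 16.15
tool_pos: [0.4309, 0.1136, 0.2563]
tcp_rot: [[0.053, 0.999, 0.0], [0.999, -0.053, 0.0], [0.0, 0.0, -1.0]]
force: [0.6, -1.0, 0.6]
gripper_width: 0.0474
grasp_force: 0.0
```

```bash
python3 avg.py; python3 w.py w5; python3 v.py w5; python3 avg.py|head -1
```

```text
[0.4305 0.114  0.2561] [0.0002 0.0003 0.0001] [[ 0.0523  0.9986 -0.0002]
 [ 0.9986 -0.0523  0.0001]
 [ 0.0001 -0.0002 -1.    ]] [ 0.0927  0.0957 -0.1082] 16.5 0.046689630541814 0.0
[0.4344 0.184  0.3776] [-0.0147 -0.276  -0.961 ]
cap px [250.6  64.6] rgb [255. 255. 255.] xyz med [0.4282 0.2043 0.0761] n 488 circle 428.3 204.1 10.4 ray [0.4282 0.2043 0.075 ]
cap px [290.7 131.9] rgb [ 77. 151. 236.] xyz med [0.4613 0.1451 0.0759] n 424 circle 461.3 144.9 10.4 ray [0.4613 0.145  0.075 ]
[0.4301 0.1146 0.2561] [0. 0. 0.] [[ 0.0509  0.9987 -0.    ]
```

Call:
step_arm(moves=[{"dx": 0.5, "dy": -0.04, "dz": 0.25, "wx": 0, "wy": 0, "wz": 0, "claw": 0.55}, {"dx": 1, "dy": -0.081, "dz": 0.5, "wx": 0, "wy": 0, "wz": 0, "claw": 0.55}, {"dx": 1, "dy": -0.081, "dz": 0.5, "wx": 0, "wy": 0, "wz": 0, "claw": 0.55}])

```text
t: 17.3
tool_pos: [0.4252, 0.1998, 0.2144]
tcp_rot: [[0.042, 0.999, -0.004], [0.999, -0.042, 0.003], [0.003, -0.004, -1.0]]
force: [0.1, -0.9, 0.4]
gripper_width: 0.0466
grasp_force: 0.0
```

Call:
step_arm(moves=[{"dx": 0.12, "dy": 0, "dz": 0.3, "wx": 0, "wy": 0, "wz": 0, "claw": 0.55}, {"dx": 0.12, "dy": 0, "dz": 0.6, "wx": 0, "wy": 0, "wz": 0, "claw": 0.55}, {"dx": 0.12, "dy": 0, "dz": 1, "wx": 0, "wy": 0, "wz": 0, "claw": 0.55}, {"dx": 0.12, "dy": 0, "dz": 1, "wx": 0, "wy": 0, "wz": 0, "claw": 0.55}, {"dx": 0.12, "dy": 0, "dz": 1, "wx": 0, "wy": 0, "wz": 0, "claw": 0.55}, {"dx": 0.12, "dy": 0, "dz": 1, "wx": 0, "wy": 0, "wz": 0, "claw": 0.55}])

```text
t: 17.9
tool_pos: [0.4293, 0.2048, 0.1377]
tcp_rot: [[0.051, 0.999, 0.003], [0.999, -0.051, 0.001], [0.001, 0.003, -1.0]]
force: [1.0, -0.1, 0.9]
gripper_width: 0.0467
grasp_force: 0.0
```

Call:
step_arm(moves=[{"dx": 0, "dy": 0, "dz": 0.2, "wx": 0, "wy": 0, "wz": 0, "claw": 0.55}, {"dx": 0, "dy": 0, "dz": 0.4, "wx": 0, "wy": 0, "wz": 0, "claw": 0.55}, {"dx": 0, "dy": 0, "dz": 0.6, "wx": 0, "wy": 0, "wz": 0, "claw": 0.55}, {"dx": 0, "dy": 0, "dz": 0.8, "wx": 0, "wy": 0, "wz": 0, "claw": 0.55}, {"dx": 0, "dy": 0, "dz": 0.9, "wx": 0, "wy": 0, "wz": 0, "claw": 0.55}, {"dx": 0, "dy": 0, "dz": 0.9, "wx": 0, "wy": 0, "wz": 0, "claw": 0.55}, {"dx": 0, "dy": 0, "dz": 0.9, "wx": 0, "wy": 0, "wz": 0, "claw": 0.55}])

```text
t: 18.6
tool_pos: [0.429, 0.2048, 0.0651]
tcp_rot: [[0.051, 0.999, 0.002], [0.999, -0.051, 0.001], [0.001, 0.002, -1.0]]
force: [-0.7, 0.1, 0.7]
gripper_width: 0.0469
grasp_force: 0.0
```

```bash
python3 avg.py
```

```text
[0.4288 0.2047 0.0649] [0.0002 0.0001 0.0003] [[ 0.0511  0.9987  0.0015]
 [ 0.9987 -0.0511  0.0004]
 [ 0.0005  0.0015 -1.    ]] [-0.0707  0.1367  0.4008] 18.95 0.047036496955659535 0.0
```

Call:
step_arm(moves=[{"dx": -0.005, "dy": -0.008, "dz": 0.09, "wx": 0, "wy": 0, "wz": 0, "claw": 0.55}, {"dx": -0.005, "dy": -0.008, "dz": 0.09, "wx": 0, "wy": 0, "wz": 0, "claw": 0.55}, {"dx": -0.005, "dy": -0.008, "dz": 0.09, "wx": 0, "wy": 0, "wz": 0, "claw": 0.55}, {"dx": -0.005, "dy": -0.008, "dz": 0.09, "wx": 0, "wy": 0, "wz": 0, "claw": 0.55}])

```text
t: 19.4
tool_pos: [0.4274, 0.2041, 0.0568]
tcp_rot: [[0.051, 0.999, -0.0], [0.999, -0.051, -0.0], [-0.0, -0.0, -1.0]]
force: [-0.2, -0.8, -0.0]
gripper_width: 0.0472
grasp_force: 0.0
```

Call:
step_arm(moves=[{"dx": 0, "dy": 0, "dz": 0, "wx": 0, "wy": 0, "wz": 0, "claw": 0}, {"dx": 0, "dy": 0, "dz": 0, "wx": 0, "wy": 0, "wz": 0, "claw": 0}, {"dx": 0, "dy": 0, "dz": 0, "wx": 0, "wy": 0, "wz": 0, "claw": 0}, {"dx": 0, "dy": 0, "dz": 0, "wx": 0, "wy": 0, "wz": 0, "claw": 0}, {"dx": 0, "dy": 0, "dz": 0, "wx": 0, "wy": 0, "wz": 0, "claw": 0}, {"dx": 0, "dy": 0, "dz": 0, "wx": 0, "wy": 0, "wz": 0, "claw": 0}, {"dx": 0, "dy": 0, "dz": 0, "wx": 0, "wy": 0, "wz": 0, "claw": 0}, {"dx": 0, "dy": 0, "dz": 0, "wx": 0, "wy": 0, "wz": 0, "claw": 0}], squeeze=30)

```text
t: 20.2
tool_pos: [0.4277, 0.2041, 0.0571]
tcp_rot: [[0.051, 0.999, 0.0], [0.999, -0.051, 0.0], [0.0, 0.0, -1.0]]
force: [-0.7, -0.9, 3.6]
gripper_width: 0.0213
grasp_force: 29.5
```

```bash
python3 avg.py
```

```text
[0.4277 0.2041 0.0571] [0. 0. 0.] [[ 0.0509  0.9987  0.0004]
 [ 0.9987 -0.0509  0.0001]
 [ 0.0001  0.0004 -1.    ]] [-0.2419 -0.3061  4.0218] 20.55 0.021282845987363967 29.626372021157295
```

Call:
step_arm(moves=[{"dx": 0, "dy": 0, "dz": -0.4, "wx": 0, "wy": 0, "wz": 0, "claw": 0}, {"dx": 0, "dy": 0, "dz": -0.8, "wx": 0, "wy": 0, "wz": 0, "claw": 0}, {"dx": 0, "dy": 0, "dz": -1, "wx": 0, "wy": 0, "wz": 0, "claw": 0}])

```text
t: 20.9
tool_pos: [0.4279, 0.2044, 0.1385]
tcp_rot: [[0.051, 0.999, 0.002], [0.999, -0.051, 0.001], [0.001, 0.002, -1.0]]
force: [0.4, 0.8, -0.5]
gripper_width: 0.021
grasp_force: 29.7
```

Call:
step_arm(moves=[{"dx": 0, "dy": 0, "dz": -0.5, "wx": 0, "wy": 0, "wz": 0, "claw": 0}, {"dx": 0, "dy": 0, "dz": -1, "wx": 0, "wy": 0, "wz": 0, "claw": 0}])

```text
t: 21.1
tool_pos: [0.4263, 0.2033, 0.2169]
tcp_rot: [[0.051, 0.999, -0.003], [0.999, -0.051, -0.001], [-0.001, -0.003, -1.0]]
force: [0.8, 0.4, 0.2]
gripper_width: 0.0209
grasp_force: 29.7
```

Call:
step_arm(moves=[{"dx": -0.5, "dy": 0.3, "dz": 0, "wx": 0, "wy": 0, "wz": 0, "claw": 0}, {"dx": -0.974, "dy": 0.6, "dz": 0, "wx": 0, "wy": 0, "wz": 0, "claw": 0}])

```text
t: 21.3
tool_pos: [0.472, 0.1237, 0.2181]
tcp_rot: [[0.047, 0.999, 0.003], [0.999, -0.047, -0.0], [-0.0, 0.003, -1.0]]
force: [0.2, -0.8, -0.6]
gripper_width: 0.0209
grasp_force: 29.7
```

Call:
step_arm(moves=[{"dx": -0.5, "dy": 0.3, "dz": 0, "wx": 0, "wy": 0, "wz": 0, "claw": 0}, {"dx": -0.974, "dy": 0.6, "dz": 0, "wx": 0, "wy": 0, "wz": 0, "claw": 0}])

```text
t: 21.5
tool_pos: [0.5154, 0.0414, 0.2163]
tcp_rot: [[0.051, 0.999, -0.001], [0.999, -0.051, -0.001], [-0.001, -0.001, -1.0]]
force: [1.5, 1.1, 0.1]
gripper_width: 0.0213
grasp_force: 29.7
```

Call:
step_arm(moves=[{"dx": -0.5, "dy": 0.3, "dz": 0, "wx": 0, "wy": 0, "wz": 0, "claw": 0}, {"dx": -0.974, "dy": 0.6, "dz": 0, "wx": 0, "wy": 0, "wz": 0, "claw": 0}])

```text
t: 21.7
tool_pos: [0.5593, -0.0389, 0.216]
tcp_rot: [[0.051, 0.999, -0.002], [0.999, -0.051, -0.0], [-0.0, -0.002, -1.0]]
force: [0.8, 0.9, 0.2]
gripper_width: 0.021
grasp_force: 29.7
```

Call:
step_arm(moves=[{"dx": -0.5, "dy": 0.3, "dz": 0, "wx": 0, "wy": 0, "wz": 0, "claw": 0}, {"dx": -0.974, "dy": 0.6, "dz": 0, "wx": 0, "wy": 0, "wz": 0, "claw": 0}, {"dx": -0.974, "dy": 0.6, "dz": 0, "wx": 0, "wy": 0, "wz": 0, "claw": 0}, {"dx": -0.974, "dy": 0.6, "dz": 0, "wx": 0, "wy": 0, "wz": 0, "claw": 0}, {"dx": -0.974, "dy": 0.6, "dz": 0, "wx": 0, "wy": 0, "wz": 0, "claw": 0}, {"dx": -0.974, "dy": 0.6, "dz": 0, "wx": 0, "wy": 0, "wz": 0, "claw": 0}, {"dx": -0.974, "dy": 0.6, "dz": 0, "wx": 0, "wy": 0, "wz": 0, "claw": 0}])

```text
t: 22.4
tool_pos: [0.6031, -0.1155, 0.2171]
tcp_rot: [[0.049, 0.999, -0.0], [0.999, -0.049, 0.0], [0.0, -0.0, -1.0]]
force: [-0.6, 0.2, -0.0]
gripper_width: 0.0209
grasp_force: 29.7
```

```bash
python3 avg.py; python3 -c "
from h import *
im,_=capture('scene'); c=im[230:330,120:260]; cv2.imwrite('pics/s2.png',cv2.resize(c,(784,560),interpolation=cv2.INTER_CUBIC)[:,:,::-1])"; python3 avg.py
```

```text
[ 0.6032 -0.1164  0.2171] [0.0001 0.0005 0.    ] [[ 0.0499  0.9988  0.0001]
 [ 0.9988 -0.0499 -0.0002]
 [-0.0002  0.0002 -1.    ]] [-0.2222  0.06   -0.5566] 22.75 0.021294395189038088 29.741626463946886
[ 0.6034 -0.117   0.2169] [0. 0. 0.] [[ 0.051   0.9987  0.    ]
 [ 0.9987 -0.051  -0.0001]
 [-0.0001  0.     -1.    ]] [ 0.1664 -0.4401 -0.039 ] 23.2 0.021048457763293067 29.74192549358122
```

View pics/s2.png

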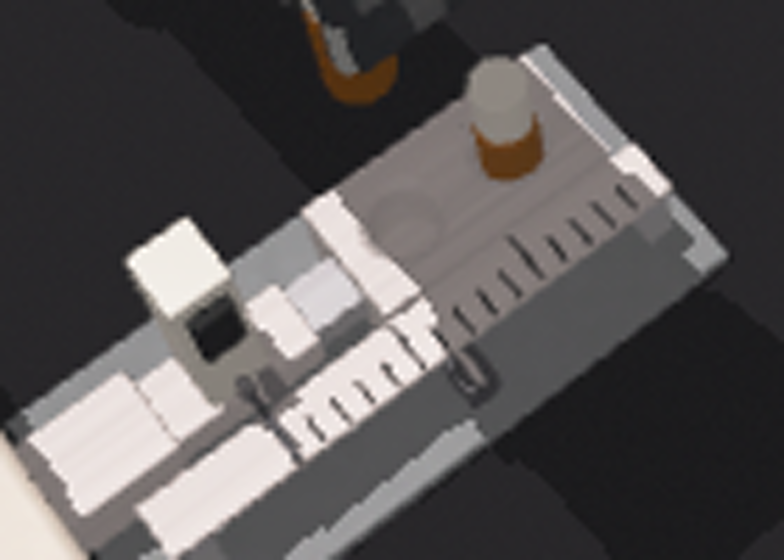

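The far vial is seated upright at crop (505,120). The near pocket at (405,222) is empty, and the held vial is above it.

Call:
step_arm(moves=[{"dx": 0, "dy": 0, "dz": 0.3, "wx": 0, "wy": 0, "wz": 0, "claw": 0}, {"dx": 0, "dy": 0, "dz": 0.6, "wx": 0, "wy": 0, "wz": 0, "claw": 0}, {"dx": 0, "dy": 0, "dz": 0.9, "wx": 0, "wy": 0, "wz": 0, "claw": 0}, {"dx": 0, "dy": 0, "dz": 1, "wx": 0, "wy": 0, "wz": 0, "claw": 0}, {"dx": 0, "dy": 0, "dz": 1, "wx": 0, "wy": 0, "wz": 0, "claw": 0}])

```text
t: 23.75
tool_pos: [0.6026, -0.117, 0.1358]
tcp_rot: [[0.051, 0.999, -0.003], [0.999, -0.051, 0.0], [0.0, -0.003, -1.0]]
force: [-0.0, 0.2, -0.5]
gripper_width: 0.0211
grasp_force: 29.7
```

Call:
step_arm(moves=[{"dx": 0, "dy": 0, "dz": 0.2, "wx": 0, "wy": 0, "wz": 0, "claw": 0}, {"dx": 0, "dy": 0, "dz": 0.2, "wx": 0, "wy": 0, "wz": 0, "claw": 0}, {"dx": 0, "dy": 0, "dz": 0.2, "wx": 0, "wy": 0, "wz": 0, "claw": 0}, {"dx": 0, "dy": 0, "dz": 0.2, "wx": 0, "wy": 0, "wz": 0, "claw": 0}, {"dx": 0, "dy": 0, "dz": 0.2, "wx": 0, "wy": 0, "wz": 0, "claw": 0}, {"dx": 0, "dy": 0, "dz": 0.2, "wx": 0, "wy": 0, "wz": 0, "claw": 0}])

```text
t: 24.35
tool_pos: [0.6037, -0.1171, 0.1214]
tcp_rot: [[0.051, 0.999, 0.001], [0.999, -0.051, -0.0], [-0.0, 0.001, -1.0]]
force: [0.1, -0.2, -0.9]
gripper_width: 0.021
grasp_force: 29.7
```

```bash
python3 avg.py
```

```text
[ 0.6035 -0.117   0.1211] [0.0001 0.     0.0002] [[ 0.0509  0.9987  0.0004]
 [ 0.9987 -0.0509 -0.0002]
 [-0.0002  0.0004 -1.    ]] [-0.1877  0.0858 -0.2055] 24.7 0.021155908481134134 29.74024134047795
```

On target. Insert slowly down to z ≈ 0.0803.

Call:
step_arm(moves=[{"dx": 0, "dy": 0, "dz": 0.1, "wx": 0, "wy": 0, "wz": 0, "claw": 0}, {"dx": 0, "dy": 0, "dz": 0.2, "wx": 0, "wy": 0, "wz": 0, "claw": 0}, {"dx": 0, "dy": 0, "dz": 0.26, "wx": 0, "wy": 0, "wz": 0, "claw": 0}, {"dx": 0, "dy": 0, "dz": 0.26, "wx": 0, "wy": 0, "wz": 0, "claw": 0}, {"dx": 0, "dy": 0, "dz": 0.26, "wx": 0, "wy": 0, "wz": 0, "claw": 0}])

```text
t: 25.25
tool_pos: [0.6032, -0.117, 0.0998]
tcp_rot: [[0.051, 0.999, -0.001], [0.999, -0.051, 0.0], [0.0, -0.001, -1.0]]
force: [-0.0, -0.1, -0.4]
gripper_width: 0.0215
grasp_force: 29.8
```

Call:
step_arm(moves=[{"dx": 0, "dy": 0, "dz": 0.07, "wx": 0, "wy": 0, "wz": 0, "claw": 0}, {"dx": 0, "dy": 0, "dz": 0.14, "wx": 0, "wy": 0, "wz": 0, "claw": 0}, {"dx": 0, "dy": 0, "dz": 0.2, "wx": 0, "wy": 0, "wz": 0, "claw": 0}, {"dx": 0, "dy": 0, "dz": 0.25, "wx": 0, "wy": 0, "wz": 0, "claw": 0}, {"dx": 0, "dy": 0, "dz": 0.25, "wx": 0, "wy": 0, "wz": 0, "claw": 0}, {"dx": 0, "dy": 0, "dz": 0.25, "wx": 0, "wy": 0, "wz": 0, "claw": 0}])

```text
t: 25.85
tool_pos: [0.6034, -0.117, 0.0801]
tcp_rot: [[0.051, 0.999, -0.0], [0.999, -0.051, -0.0], [-0.0, -0.0, -1.0]]
force: [0.4, 0.7, -1.0]
gripper_width: 0.0213
grasp_force: 29.7
```

Call:
step_arm(moves=[{"dx": 0, "dy": 0, "dz": 0, "wx": 0, "wy": 0, "wz": 0, "claw": 0.5}, {"dx": 0, "dy": 0, "dz": 0, "wx": 0, "wy": 0, "wz": 0, "claw": 0.5}, {"dx": 0, "dy": 0, "dz": 0, "wx": 0, "wy": 0, "wz": 0, "claw": 0.5}, {"dx": 0, "dy": 0, "dz": 0, "wx": 0, "wy": 0, "wz": 0, "claw": 0.5}, {"dx": 0, "dy": 0, "dz": -0.2, "wx": 0, "wy": 0, "wz": 0, "claw": 0.5}, {"dx": 0, "dy": 0, "dz": -0.5, "wx": 0, "wy": 0, "wz": 0, "claw": 0.5}, {"dx": 0, "dy": 0, "dz": -1, "wx": 0, "wy": 0, "wz": 0, "claw": 0.5}])

```text
t: 26.55
tool_pos: [0.6017, -0.1169, 0.1599]
tcp_rot: [[0.051, 0.999, -0.004], [0.999, -0.051, 0.001], [0.001, -0.004, -1.0]]
force: [1.1, -0.3, -0.8]
gripper_width: 0.0424
grasp_force: 0.0
```

Call:
step_arm(moves=[{"dx": 0, "dy": 0, "dz": -0.5, "wx": 0, "wy": 0, "wz": 0, "claw": 0.7}, {"dx": -0.3, "dy": 0, "dz": -1, "wx": 0, "wy": 0, "wz": 0, "claw": 0.7}, {"dx": -0.65, "dy": 0, "dz": -1, "wx": 0, "wy": 0, "wz": 0, "claw": 0.7}])

```text
t: 26.85
tool_pos: [0.605, -0.1679, 0.2489]
tcp_rot: [[0.047, 0.999, 0.014], [0.999, -0.047, -0.003], [-0.002, 0.014, -1.0]]
force: [0.4, -1.2, 0.1]
gripper_width: 0.06
grasp_force: 0.0
```

Call:
step_arm(moves=[{"dx": -0.3, "dy": 0, "dz": 0, "wx": 0, "wy": 0, "wz": 0, "claw": 0.7}, {"dx": -0.65, "dy": 0, "dz": 0, "wx": 0, "wy": 0, "wz": 0, "claw": 0.7}, {"dx": -0.65, "dy": 0, "dz": 0, "wx": 0, "wy": 0, "wz": 0, "claw": 0.7}, {"dx": -0.65, "dy": 0, "dz": 0, "wx": 0, "wy": 0, "wz": 0, "claw": 0.7}, {"dx": -0.65, "dy": 0, "dz": 0, "wx": 0, "wy": 0, "wz": 0, "claw": 0.7}])

```text
t: 27.35
tool_pos: [0.5985, -0.2192, 0.2408]
tcp_rot: [[0.049, 0.999, 0.001], [0.999, -0.049, 0.001], [0.001, 0.001, -1.0]]
force: [0.1, -0.3, -0.2]
gripper_width: 0.0598
grasp_force: 0.0
```

```bash
python3 avg.py|head -1; python3 w.py w6 rail_start handle_grip pointer mark; python3 v.py w6; python3 avg.py; python3 - <<'E'
import numpy as np,cv2
im=np.load('w6.npz')['im']; c=im[60:290,200:400]
cv2.imwrite('pics/w6c.png',cv2.resize(im,(768,576),interpolation=cv2.INTER_CUBIC)[:,:,::-1])
E
```

```text
[ 0.5984 -0.2196  0.2405] [0.0001 0.0005 0.0002] [[ 0.0491  0.9988  0.0004]
[ 0.6023 -0.151   0.3617] [-0.0143 -0.276  -0.961 ]
rail_start 0.29 [308.9 137.5] [ 0.6473 -0.1976  0.048 ]
handle_grip 0.65 [255.2 143.2] [ 0.5974 -0.1922  0.1   ]
pointer 0.88 [308.3 136.5] [ 0.6468 -0.1966  0.048 ]
mark 0.75 [320.5  63.9] [ 0.6577 -0.1327  0.051 ]
cap px [482.1 214.7] rgb [184. 177. 166.] xyz med [ 0.8059 -0.2716  0.0714] n 10804 circle 810.1 -300.2 111.8 ray [ 0.8025 -0.2729  0.075 ]
cap px [258.4 124.7] rgb [135. 130. 122.] xyz med [ 0.6005 -0.1804  0.0775] n 44 circle 599.9 -181.0 12.8 ray [ 0.6005 -0.1805  0.075 ]
cap px [259.1 214.8] rgb [131. 123. 114.] xyz med [ 0.5969 -0.2623  0.0759] n 987 circle 597.5 -264.0 97.9 ray [ 0.597  -0.2627  0.075 ]
[ 0.5981 -0.2209  0.2401] [0. 0. 0.] [[ 0.051   0.9987  0.    ]
 [ 0.9987 -0.051  -0.0001]
 [-0.0001  0.     -1.    ]] [ 0.0806 -0.089   0.0321] 28.35 0.05985535769119713 0.0
```

View pics/w6c.png

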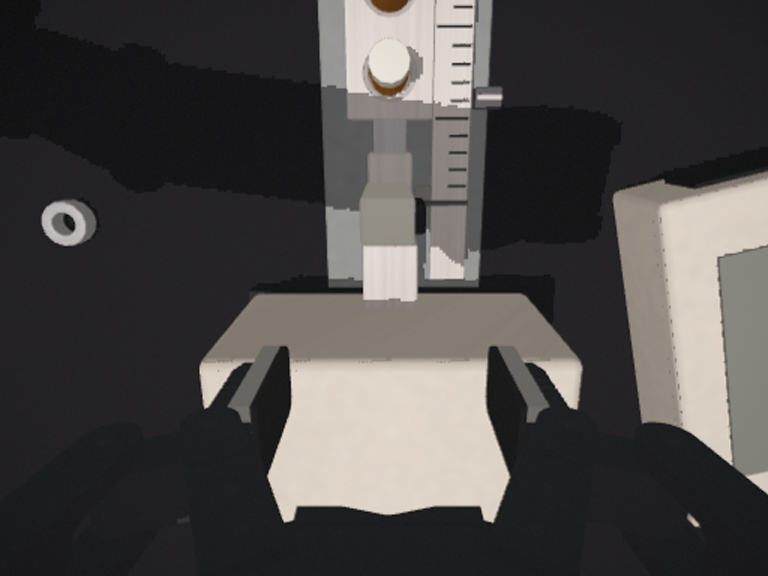

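```bash
python3 - <<'E'
from h import *
im=np.load('w6.npz')['im']; g=cv2.cvtColor(im,cv2.COLOR_RGB2GRAY).astype(int)
print("rider"); print(g[56:74,314:338])
print("ticks col 303-309, rows 70..142"); print(g[56:142,301:311].mean(1).round().astype(int).reshape(-1,))
print("pointer"); print(g[130:142,282:318])
a=cv2.resize(im[45:165,225:345],(600,600),interpolation=cv2.INTER_CUBIC); cv2.imwrite('pics/w6z.png',cv2.convertScaleAbs(a[:,:,::-1],alpha=1.3,beta=30))
E
```

```text
rider
[[150  97 146 151 151 151 151 151 151 151 141  98  46  36  35  36  36  36
   35  36  34  36  36  35]
 [150  96 147 143 140 140 140 140 140 140 130  93  57  51  51  51  52  52
   53  51  41  36  35  36]
 [146  92 135  96  86  86  86  86  86  85  86  86  86  86  86  86  86  86
   87  86  66  39  34  34]
 [128  71  50  85  98  99  99  99  98  98  97  98  96  97  97  96  96  95
   94  95  85  46  35  35]
 [123  58  47  88  99  99  99  99  99  98  98  98  97  97  97  96  96  95
   96  95  81  44  35  35]
 [119  56  47  90 100  93  92  99 100  99  99  98  98  97  98  97  98  97
   97  97  71  40  35  36]
 [120  57  47  90 112  96  94 119 122 122 121 122 122 122 121 121 120 120
  120 120  87  45  35  36]
 [119  56  48  90 148 169 171 179 180 181 180 180 180 179 179 179 179 179
  179 179 132  57  36  34]
 [113  55  47  95 176 210 213 213 213 213 213 213 213 213 213 212 212 213
  212 213 159  69  35  35]
 [101  56  49  96 181 202 204 204 204 204 204 204 204 204 204 205 205 205
  205 205 151  65  36  34]
 [101  57  53  97 135 149 151 151 151 150 150 151 151 151 151 151 157 158
  158 157 
[... 2203 characters left out ...]
 105 106 105 105 105 104 115
  116 118 118 119 118 120 120 120 118 119 117  88  88  90  90  89  89  88]
 [ 25  22  82  87  88 112 131 132 129 130 131 131 131 131 131 130 130 130
  129 131 131 131 130 133 135 133 131 133 129  96  89  89  89  90  89  89]
 [ 23  24  84  88  88 112 130 132 129 130 131 131 131 131 130 129 129 129
  129 130 131 131 130 132 135 132 131 133 122  94  89  89  89  90  89  89]
 [ 25  23  84  89  88 112 130 131 129 131 131 131 131 131 129 130 129 128
  129 130 131 132 130 132 133 133 132 132 121  94  88  89  89  89  89  88]
 [ 23  21  83  88  88 117 131 130 129 130 131 130 131 130 129 130 130 128
  129 131 131 131 131 133 134 132 132 133 121  94  89  90  90  89  89  89]]
```

View pics/w6z.png

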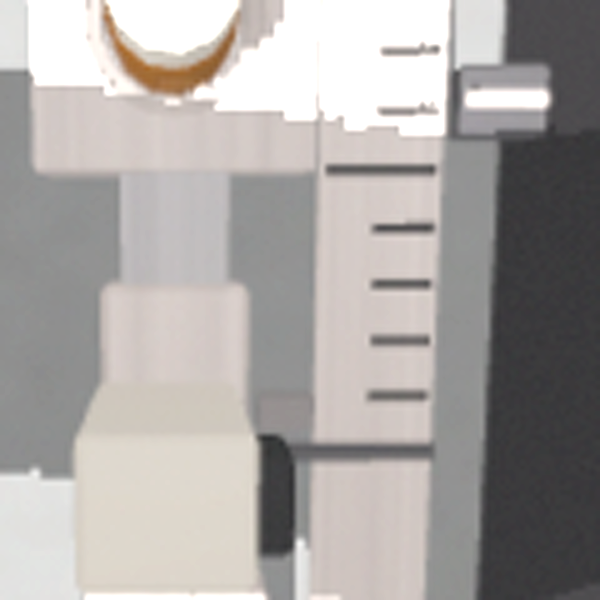

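```bash
python3 - <<'E'
from h import *
m=camera_model("wrist"); T=np.load('w6.npz')['T']; ay=np.array([.0509,.9987]); ax=np.array([.9987,-.0509])
C=(T@np.linalg.inv(np.array(m["T_tool_cam"])));C[:3,3]=[.5982,-.2205,.2401]; c,s=.0509,.9987
f=lambda u,v,z:(lambda p:(round(float(p[:2]@ay)*1000,2),round(float(p[:2]@ax)*1000,1)))(atz(m,T,(u,v),z))
print("rib",f(325,64.22,.0515),"ptr",[f(300,134.6,z) for z in(.048,.050)],"ticks0-60",[f(305,v,.048) for v in(134.6,123.5,112.5,101.5,90.2,78.4,66.7)])
d=np.load('w6.npz')['d']; print(d[135,290:310:4],[atd(m,T,(u,135),d)[2] for u in(292,300,306)],atd(m,T,(325,64),d),atd(m,T,(325,60),d))
v,u=np.mgrid[100:200,220:300]
P=np.stack([(u-m["cx"])/m["fx"],(v-m["cy"])/m["fy"],np.ones_like(u)],-1)@T[:3,:3].T*d[100:200,220:300][...,None]+T[:3,3]
q=P[(abs(P[...,2]-.1215)<.0015)&(P[...,1]>-.23)]; print("handle",q.mean(0),cv2.minAreaRect((q[:,:2]*1000).astype(np.float32)))
E
```

```text
rib (-99.32, 667.4) ptr [(-161.64, 648.0), (-161.37, 647.8)] ticks0-60 [(-161.63, 652.8), (-151.29, 652.4), (-141.22, 652.0), (-131.34, 651.6), (-121.36, 651.2), (-111.14, 650.8), (-101.19, 650.4)]
[0.30714488 0.3070191  0.30708355 0.3072896  0.30748358] [np.float64(0.053612729446472884), np.float64(0.0532490808826247), np.float64(0.053557556676955165)] [ 0.66092839 -0.13316564  0.05462692] [ 0.66151742 -0.12966696  0.05145322]
handle [ 0.59938714 -0.19197629  0.12174821] ((599.5279541015625, -192.07960510253906), (23.621952056884766, 26.54945945739746), 87.14424133300781)
```

Call:
step_arm(moves=[{"dx": 0.36, "dy": -0.007, "dz": 0, "wx": 0, "wy": 0, "wz": 0, "claw": 0.7}, {"dx": 0.36, "dy": -0.007, "dz": 0.3, "wx": 0, "wy": 0, "wz": 0, "claw": 0.7}, {"dx": 0.36, "dy": -0.007, "dz": 0.6, "wx": 0, "wy": 0, "wz": 0, "claw": 0.7}, {"dx": 0.36, "dy": -0.007, "dz": 0.9, "wx": 0, "wy": 0, "wz": 0, "claw": 0.7}, {"dx": 0.36, "dy": -0.007, "dz": 0.9, "wx": 0, "wy": 0, "wz": 0, "claw": 0.7}, {"dx": 0.36, "dy": -0.007, "dz": 0.9, "wx": 0, "wy": 0, "wz": 0, "claw": 0.7}, {"dx": 0.36, "dy": -0.007, "dz": 0.9, "wx": 0, "wy": 0, "wz": 0, "claw": 0.7}])

```text
t: 29.1
tool_pos: [0.6001, -0.1923, 0.1698]
tcp_rot: [[0.051, 0.999, 0.003], [0.999, -0.051, -0.001], [-0.001, 0.003, -1.0]]
force: [0.4, 0.1, 0.3]
gripper_width: 0.0597
grasp_force: 0.0
```

```bash
python3 avg.py
```

```text
[ 0.5997 -0.1922  0.1694] [0.0003 0.0001 0.0005] [[ 0.051   0.9987  0.002 ]
 [ 0.9987 -0.051  -0.0007]
 [-0.0006  0.0021 -1.    ]] [-0.1175  0.1749  0.1745] 29.45 0.05986618307463269 0.0
```

Call:
step_arm(moves=[{"dx": 0, "dy": 0, "dz": 0.25, "wx": 0, "wy": 0, "wz": 0, "claw": 0.7}, {"dx": 0, "dy": 0, "dz": 0.5, "wx": 0, "wy": 0, "wz": 0, "claw": 0.7}, {"dx": 0, "dy": 0, "dz": 0.81, "wx": 0, "wy": 0, "wz": 0, "claw": 0.7}, {"dx": 0, "dy": 0, "dz": 0.81, "wx": 0, "wy": 0, "wz": 0, "claw": 0.7}, {"dx": 0, "dy": 0, "dz": 0.81, "wx": 0, "wy": 0, "wz": 0, "claw": 0.7}, {"dx": 0, "dy": 0, "dz": 0.81, "wx": 0, "wy": 0, "wz": 0, "claw": 0.7}, {"dx": 0, "dy": 0, "dz": 0.81, "wx": 0, "wy": 0, "wz": 0, "claw": 0.7}])

```text
t: 30.2
tool_pos: [0.6001, -0.1923, 0.1049]
tcp_rot: [[0.051, 0.999, 0.003], [0.999, -0.051, -0.001], [-0.001, 0.003, -1.0]]
force: [-0.2, 0.2, 1.2]
gripper_width: 0.0597
grasp_force: 0.0
```

```bash
python3 avg.py; python3 avg.py
```

```text
[ 0.5995 -0.1922  0.1042] [0.0003 0.0001 0.0005] [[ 0.051   0.9987  0.0014]
 [ 0.9987 -0.051  -0.0006]
 [-0.0005  0.0014 -1.    ]] [-0.2035 -0.015   0.3856] 30.55 0.06007703430505432 0.0
[ 0.599  -0.1921  0.1033] [0.     0.     0.0001] [[ 0.0509  0.9987  0.    ]
 [ 0.9987 -0.0509 -0.0001]
 [-0.0001  0.     -1.    ]] [-0.5232  0.2169 -0.276 ] 30.95 0.059784264345412556 0.0
```

Perfectly placed. Squeeze.

Call:
step_arm(moves=[{"dx": 0, "dy": 0, "dz": 0, "wx": 0, "wy": 0, "wz": 0, "claw": 0}, {"dx": 0, "dy": 0, "dz": 0, "wx": 0, "wy": 0, "wz": 0, "claw": 0}, {"dx": 0, "dy": 0, "dz": 0, "wx": 0, "wy": 0, "wz": 0, "claw": 0}, {"dx": 0, "dy": 0, "dz": 0, "wx": 0, "wy": 0, "wz": 0, "claw": 0}, {"dx": 0, "dy": 0, "dz": 0, "wx": 0, "wy": 0, "wz": 0, "claw": 0}, {"dx": 0, "dy": 0, "dz": 0, "wx": 0, "wy": 0, "wz": 0, "claw": 0}, {"dx": 0, "dy": 0, "dz": 0, "wx": 0, "wy": 0, "wz": 0, "claw": 0}, {"dx": 0, "dy": 0, "dz": 0, "wx": 0, "wy": 0, "wz": 0, "claw": 0}], squeeze=36)

```text
t: 31.8
tool_pos: [0.599, -0.1921, 0.1041]
tcp_rot: [[0.051, 0.999, -0.0], [0.999, -0.051, -0.0], [-0.0, 0.0, -1.0]]
force: [-1.7, -0.3, 5.6]
gripper_width: 0.0265
grasp_force: 39.2
```

```bash
python3 avg.py
```

```text
[ 0.599  -0.1921  0.1041] [0. 0. 0.] [[ 0.0505  0.9987  0.    ]
 [ 0.9987 -0.0505 -0.0005]
 [-0.0005  0.     -1.    ]] [-1.8212  0.2776  5.3517] 32.15 0.026658684129761426 39.17899467051029
```

Call:
step_arm(moves=[{"dx": 0.08, "dy": 0, "dz": 0, "wx": 0, "wy": 0, "wz": 0, "claw": 0}, {"dx": 0.2, "dy": 0, "dz": 0, "wx": 0, "wy": 0, "wz": 0, "claw": 0}, {"dx": 0.35, "dy": 0, "dz": 0, "wx": 0, "wy": 0, "wz": 0, "claw": 0}, {"dx": 0.5, "dy": 0, "dz": 0, "wx": 0, "wy": 0, "wz": 0, "claw": 0}, {"dx": 0.62, "dy": 0, "dz": 0, "wx": 0, "wy": 0, "wz": 0, "claw": 0}, {"dx": 0.7, "dy": 0, "dz": 0, "wx": 0, "wy": 0, "wz": 0, "claw": 0}, {"dx": 0.75, "dy": 0, "dz": 0, "wx": 0, "wy": 0, "wz": 0, "claw": 0}, {"dx": 0.75, "dy": 0, "dz": 0, "wx": 0, "wy": 0, "wz": 0, "claw": 0}])

```text
t: 33.0
tool_pos: [0.6018, -0.1342, 0.1041]
tcp_rot: [[0.051, 0.999, -0.0], [0.999, -0.051, -0.003], [-0.003, -0.0, -1.0]]
force: [-2.2, -4.4, 4.6]
gripper_width: 0.0268
grasp_force: 39.3
```

```bash
python3 avg.py; python3 w.py w7 pointer mark; python3 - <<'E'
from h import *
im=np.load('w7.npz')['im']
cv2.imwrite('pics/w7b.png',cv2.resize(im[60:310,220:400],(576,800))[:600:,::-1] if 0 else cv2.resize(im,(768,576),interpolation=cv2.INTER_CUBIC)[:,:,::-1])
E
python3 avg.py
```

```text
[ 0.6018 -0.1347  0.1041] [0.     0.0002 0.    ] [[ 0.0516  0.9987 -0.0003]
 [ 0.9987 -0.0516 -0.0036]
 [-0.0036 -0.0001 -1.    ]] [-1.6719 -4.5237  5.7425] 33.35 0.026392581106947303 39.32043693959713
[ 0.6061 -0.0649  0.2254] [-0.0149 -0.2795 -0.96  ]
pointer 0.94 [345.  216.6] [ 0.6517 -0.1384  0.048 ]
mark 0.98 [354.9 213.5] [ 0.6565 -0.1356  0.051 ]
[ 0.6018 -0.1349  0.1041] [0. 0. 0.] [[ 0.0518  0.9987 -0.0002]
 [ 0.9987 -0.0518 -0.0036]
 [-0.0036 -0.0001 -1.    ]] [-1.8458 -4.3944  5.8598] 33.9 0.026590359634524285 39.32205565273762
```

View pics/w7b.png

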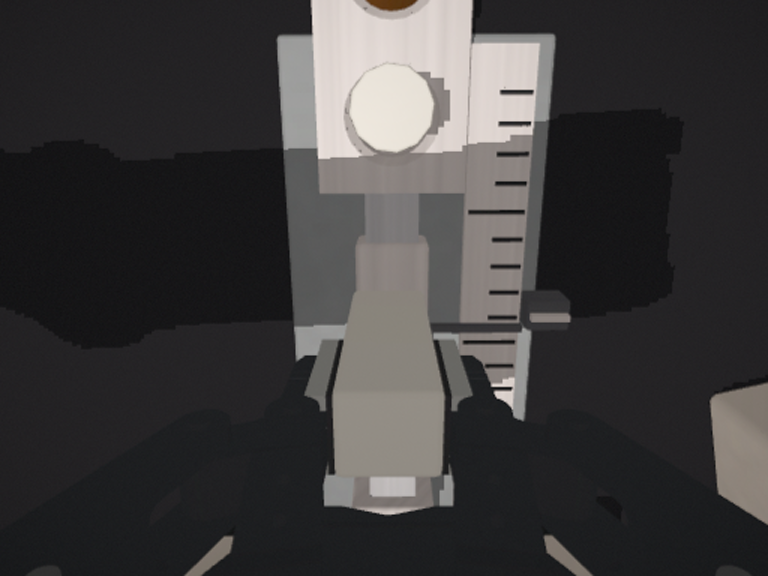

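Call:
step_arm(moves=[{"dx": 0.02, "dy": 0, "dz": 0, "wx": 0, "wy": 0, "wz": 0, "claw": 0}, {"dx": 0.04, "dy": 0, "dz": 0, "wx": 0, "wy": 0, "wz": 0, "claw": 0}, {"dx": 0.058, "dy": 0, "dz": 0, "wx": 0, "wy": 0, "wz": 0, "claw": 0}, {"dx": 0.058, "dy": 0, "dz": 0, "wx": 0, "wy": 0, "wz": 0, "claw": 0}, {"dx": 0.058, "dy": 0, "dz": 0, "wx": 0, "wy": 0, "wz": 0, "claw": 0}, {"dx": 0.058, "dy": 0, "dz": 0, "wx": 0, "wy": 0, "wz": 0, "claw": 0}])

```text
t: 34.55
tool_pos: [0.602, -0.1303, 0.1041]
tcp_rot: [[0.052, 0.999, -0.0], [0.999, -0.052, -0.004], [-0.004, -0.0, -1.0]]
force: [-1.6, -4.2, 6.7]
gripper_width: 0.0268
grasp_force: 39.3
```

```bash
python3 avg.py; python3 avg.py | head -1; python3 w.py w8 pointer mark; python3 - <<'E'
from h import *
z=np.load('w8.npz'); im=z['im']; d=z['d'];T=z['T']; m=camera_model("wrist")
g=cv2.cvtColor(im,cv2.COLOR_RGB2GRAY).astype(int)
np.set_printoptions(linewidth=200)
print(g[190:230,[315,320,325,330,335,340,343,346,350,355,360,365,370,375]])
cv2.imwrite('pics/w8b.png',cv2.resize(im[150:250,290:410],(720,600),interpolation=cv2.INTER_CUBIC)[:,:,::-1])
E
```

```text
[ 0.602  -0.1303  0.1041] [0. 0. 0.] [[ 0.0519  0.9987 -0.0003]
 [ 0.9986 -0.0519 -0.0038]
 [-0.0038 -0.0001 -1.    ]] [-2.2947 -4.1045  5.9706] 34.9 0.026356828386166847 39.29733842611313
[ 0.602  -0.1303  0.1041] [0. 0. 0.] [[ 0.0519  0.9987 -0.0003]
[ 0.6063 -0.0604  0.2254] [-0.015  -0.2796 -0.96  ]
pointer 0.74 [347.3 220.9] [ 0.6533 -0.1366  0.048 ]
pointer 0.59 [259.8 310.3] [ 0.6    -0.1942  0.048 ]
pointer 0.31 [262.2 243. ] [ 0.6037 -0.148   0.048 ]
mark 0.92 [351.3 217.5] [ 0.6547 -0.1334  0.051 ]
[[131 134 132 132 136 136 132 133  90  88  22  23  23  23]
 [133 133 132 133 135 136 132 134  90  87  22  23  22  24]
 [132 134 133 133 135 137 131 134  91  88  23  22  24  20]
 [133 134 133 133 135 136 132 132  91  87  23  23  22  21]
 [133 134 133 133 134 136 132 132  91  87  22  22  21  22]
 [133 134 133 134 134 135 132 133  91  88  20  21  22  23]
 [132 134 134 134 133 135 133 133  91  87  22  24  23  20]
 [132 134 133 134 133 135 132 132  90  88  22  23  22  20]
 [132 134 134 133 134 135 132 132  90  87  24  21  22  21]
 [132 134 134 133 133 135 131 133  91  87  22  22  22  
[... 1074 characters left out ...]
2  52  53  53  54  53  53  49 125 125 124 126 126]
 [ 54  53  54  54  53  52  53  54  50 130 130 129 130 130]
 [ 55  54  53  54  55  53  52  54  51 130 130 130 129 130]
 [ 74  75  82  83  84  82  83  84  49 126 127 126 127 127]
 [118 119 130 133 134 130 132 139  51 102 103 104 103 103]
 [131 133 132 132 134 131 132 153  51  53  54  52  52  55]
 [132 132 131 133 134 131 132 153  52  54  53  52  53  53]
 [132 132 132 132 133 131 132 155  54  54  53  54  53  54]
 [132 132 132 133 134 131 131 155  72  53  51  52  52  52]
 [131 132 132 133 133 131 131 155 115  46  45  45  46  47]
 [131 132 132 132 133 132 132 155 154  36  36  35  36  37]
 [131 132 131 133 133 130 131 154 154  37  36  37  36  36]]
```

View pics/w8b.png

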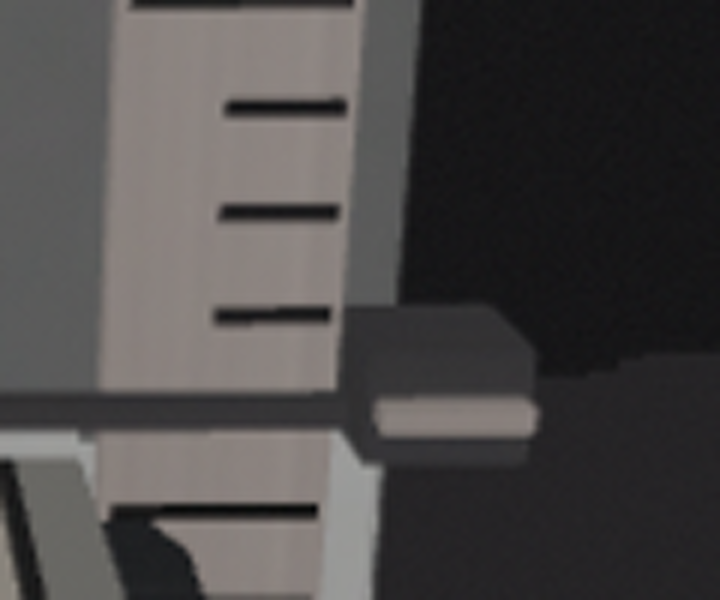

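The pointer (row 218.0) and the rib (row 219.1) are level once the rib's roughly 0.5 mm parallax is allowed for. The TCP travel of 61.9 mm agrees with the mark measured at 61.8 mm. The grip is steady and the button is in (26.4 mm across).

```bash
python3 -c "
from h import *
print(env.hand_in())"
```

```text
the job is handed in; nothing more can be done
None
```

Job handed in: both slim vials are in the pockets, and the arm is held with the button squeezed in and drawn out about 61.9 mm against a measured mark of about 61.8 mm; I checked the far vial upright in a close-up and the near vial only from above, and the hand-in returned no verdict.

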